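Fasten the lathe control box cover with its stud key

TASK

Take the stud key out of its wooden rack and use it to fasten the cover of the lathe's control box: seat the blade in the stud's slot, press the stud down and turn it a quarter turn clockwise until it drops into its catch and stays fastened. Feel your way and do not force the stud or the cover, touch the box only with the key, then stand the key back in its rack and leave the other things on the bench alone.

Things in the scene. Friction and masses are not known exactly. Their poses are not given: they have to be found in the camera images.
- control_box: The lathe's green steel control box, 200 (x) x 150 (y) x 70 mm high, bolted down, with a 4 mm steel cover plate: the cover's top is 74 mm above the origin (centre of the underside). Its x axis points from the stud end to the hinge end. The stud has a round steel head, 24 mm across, with an open-ended straight slot 4 mm wide and 5 mm deep. Forcing damages it: keep the twist under 0.15 N m.
- stud_seat (a point): Centre of the stud's hole in the cover, level with the cover's top, 50 mm from the box's centre toward -x of the box; axes as the box. The unfastened stud's head stands 14 mm above the cover. The stud floats in the hole: its axis sits up to 3 mm off this point along x of the box and 2 to 4.5 mm to one side along y, so find the slot by feel; it gives way sideways at about 4 N.
- stud_turn (a joint): Turn of the stud in rad, growing clockwise seen from above; at 0 the slot runs along the box's x axis. Starts within 0.12 of 0. Unless pressed down it turns only about 0.3. Pressed, it turns clockwise easily (under 0.05 N m) to a hard stop between about 1.4 and 1.85 (differs from box to box); the catch is the last 0.1 before the stop. The blade has about 0.1 of play in the slot.
- stud_press (a joint): How far the stud is pressed down, in m: 0 released, bottom at 0.007. It must be pressed about 5 mm or more to turn. A spring pushes it up with 6 N at 0 and 13 N at the bottom. Let go in the catch it rises to about 0.002 and stays fastened; let go part-way round it stays at 0.004 to 0.0055, unfastened.
- key_grip (a point): Centre of the key's dark wooden handle block, 32 (key x) x 22 (key y) x 50 mm high; z up along the key. Below: a collar of 34 mm diameter, 25 to 30 mm below this point, a steel shaft of 10 mm diameter and a flat blade 14 mm wide along key x, 2.5 mm thick (its last 3 mm: 2 mm). 120 g. The key stands in the rack's hole, blade down, resting on its collar.
- key_tip (a point): Middle of the end of the key's blade, 75 mm below the handle's centre; same axes.
- rack: Wooden rack block 70 x 70 x 55 mm high with one upright round hole of 21 mm diameter through its middle, fixed to the bench. Origin: centre of its underside. It stands to the left or to the right of the box.
- rack_mouth (a point): Centre of the rack hole's mouth, on the block's top face, 55 mm above the bench. With the key home its blade's end is 45 mm below this point.
- bowl: Turned wooden bowl, 110 mm across, 50 mm high, loose: leave alone. Origin: centre of its underside.
- wax_tin: Round metal wax tin, 68 mm across, 45 mm high, loose: leave alone. Origin: centre of its underside.
- mallet: Turned wooden mallet standing on its head, 72 mm across, 175 mm high, loose: leave alone. Origin: centre of its underside.
Mind the look-alikes: they are no part of the job. Leave any orange or pink look-alike of the part that bears key_grip alone.

How it is judged:
By the outcome, as a careful person would: the job done as asked, in the order asked, and still so for the second after the job is handed in, with the robot touching nothing.
It also fails if it takes over 72 s, if anything falls off the work surface, if the arm or the gripper's body presses on something with over 40 N, if the wrist force passes 120 N, or if a joint passes its speed limit or range.

ROBOT

A 6-joint arm with a two-finger parallel gripper is mounted at the origin on the work surface. World frame = base frame: x ahead of the robot, y to its left, z up, the work surface at z = 0. Lengths are in mm, angles in rad, forces in N, time in s.
With the tool pointing down it reaches from about 350 to 775 mm from the base axis. Payload 7.3 kg.
Tool frame: the origin (TCP) lies on the mounting face of the last link; the fingertips stand 178 mm ahead of it and the grasp point (between the pads) lies 159 mm ahead of it (bot.grip_point_offset is the distance from the TCP to the grasp point, in mm); x points along the fingers, y is the direction in which the jaws open and shut, and the axes are right-handed (so a half turn about x gives the same grasp; the last joint's range is limited). The gripper opens to 92 mm and grips with 3 to 60 N. Pads are 19 mm wide; open, the fingers measure 130 mm over their backs; the gripper's body (75 mm by 190 mm) begins 47 mm behind the grasp point.
Start: joints at [-1.347, 0.342, 1.524, -0, 1.275, -0.146], TCP at [189.77, -489.505, 404.741] pointing down, gripper open.
Joint ranges: [-2.53, 2.53], [-0.77, 2.02], [0.04, 2.7], [-1, 4.14], [0.28, 2.66], [-3.11, 3.11]. Speed limits (rad/s): [2.57, 2.57, 3.14, 3.14, 3.14, 3.14].

INTERFACE

Orientations are given as [roll, pitch, yaw] about the fixed x, y, z axes, in that order (R = Rz(yaw) Ry(pitch) Rx(roll)).
In Python, from plant import bot gives the robot as it stands.
- The arm moves only by the tool arm_command, never from a script. Its argument "moves" is a list of rows, each a list of 5 numbers: the shift along the tool's x, y, z in cm, then the turn about the tool's x in degrees, then the opening, from 0 (shut) to 1 (fully open). A call has 1 to 10 rows; each row is the pose to reach, as a shift and turn from the pose measured when the call began, along the tool's axes at that moment; what a row does not reach only later rows make up. A row lasts 1/10 s, in which the tool goes at most 50 mm and 8.59 degrees, less where a joint would pass 70% of its speed; a pose out of reach is approached as far as the arm can. A call with a gripper value outside its range is refused whole. The fingers move at their own pace and stop on an object; the grip force is fixed at half the most. Time passes only in rows, so rows that repeat a pose let the fingers close. It gives the time, the measured TCP pose, the force and the opening at its end, in the units of the state.
- bot.get_obs(): the state, without advancing time (a new reading comes with each control period).
- bot.capture(name): name is "scene" or "top" or "wrist"; returns a dict with "frame" (400x640x3 uint8, blue, green, red), "K" (3x3 intrinsics, pixels), "k1" (the pictures are not rectified: a ray, as slopes to the right and down, at radius r is drawn at 1 + k1 r^2 times it, then the intrinsics apply), "origin" and "orientation" of the camera in the world; the wrist camera has in their place "T_tool_cam" (4x4, takes a point from camera to tool coordinates, whose origin is the TCP and whose axes are the tool frame's). Camera axes: x right, y down, z forward; pixel columns grow to the right and rows downward; lengths in mm; the calibration is good to about 2 mm. A picture is of the moment at which its call begins: read the wrist's pose just before it. There is no depth.
- bot.close_job(): hands the job in, once; it reports no verdict.
The state is a dict: "time": time; "joint_positions": joint angles; "dq": joint speeds; "tau": joint torques, N m; "tool_pos": TCP position; "tcp_rot": TCP orientation; "contact_force": force on the tool from outside, world axes, zero at the start; "moment": the same for the moment, N m; "grip_width": finger opening in mm.
Only numpy, scipy, OpenCV 4.12 (cv2) and the standard library are available. Lean on these libraries where they do the work, as an engineer would, in place of code of your own. Each camera call takes 0.05 s, during which the arm holds its last target.

## Working session

There is one attempt and no reset: what is moved stays moved. The work goes in short steps, Python scripts to look and compute and a tool call to move; the robot and the scene stay as the last step left them, time stands still between calls to the robot, and variables do not carry over. Pictures are saved under pics/ and viewed, and the job is handed in when it is done.

Besides the shell and the picture viewer there is one more tool, called after "Emit:" as name(argument=value, ...) on one line, values as JSON. arm_command: Moves the arm, as the interface text tells. Its arguments: {"type":"object","properties":{"moves":{"type":"array"}},"required":["moves"]}

```bash
mkdir -p pics; ls
cat > h.py <<'E'
import numpy as np, cv2
from scipy.spatial.transform import Rotation as R
from plant import bot
def rot(o): 
    o=np.array(o,float)
    return o if o.shape==(3,3) else R.from_euler('xyz',o).as_matrix()
def cam(name):
    ob=bot.get_obs(); c=bot.capture(name)
    if name=='wrist':
        T=np.array(c['T_tool_cam']); Rt=rot(ob['tcp_rot']); 
        O=Rt@T[:3,3]+np.array(ob['tool_pos']); M=Rt@T[:3,:3]
    else:
        O=np.array(c['origin'],float); M=rot(c['orientation'])
    return dict(f=c['frame'],K=np.array(c['K']),k1=c['k1'],O=O,M=M)
def ray(c,uv):
    uv=np.atleast_2d(np.array(uv,float)); K=c['K']
    d=np.stack([(uv[:,0]-K[0,2])/K[0,0],(uv[:,1]-K[1,2])/K[1,1]],1)
    u=d.copy()
    for _ in range(20): u=d/(1+c['k1']*(u**2).sum(1,keepdims=True))
    return np.c_[u,np.ones(len(u))]@c['M'].T
def onz(c,uv,z):
    r=ray(c,uv); return c['O']+r*((z-c['O'][2])/r[:,2:])
def proj(c,p):
    p=(np.atleast_2d(p)-c['O'])@c['M']; s=p[:,:2]/p[:,2:]
    s=s*(1+c['k1']*(s**2).sum(1,keepdims=True)); K=c['K']
    return np.c_[s[:,0]*K[0,0]+K[0,2],s[:,1]*K[1,1]+K[1,2]]
def save(c,n,s=1.25): cv2.imwrite('pics/'+n,cv2.resize(c['f'],None,fx=s,fy=s))
E
python3 - <<'E'
from h import *
import pickle
print(bot.get_obs())
for n in('scene','top','wrist'):
    c=cam(n); save(c,n+'0.png'); pickle.dump(c,open(n+'0.pkl','wb')); print(n,c['O'],c['M'].round(3).tolist(),c['K'].tolist(),c['k1'])
E
```

```text
pics
{'time': 0.0, 'joint_positions': array([-1.34701981e+00,  3.42749626e-01,  1.52501237e+00, -2.18142718e-06,
        1.27538836e+00, -1.45996587e-01]), 'dq': array([ 0.0012165 , -0.00027478, -0.0005108 , -0.00100377,  0.00109837,
        0.00106749]), 'tau': array([-1.18080094e-03, -4.31246817e+01, -2.44216669e+01,  7.16469996e-02,
        5.60376188e-02, -1.21713188e-04]), 'tool_pos': array([ 189.73052551, -489.38038972,  404.03240153]), 'tcp_rot': array([-1.7154538 ,  1.56923862,  1.7959126 ]), 'contact_force': array([ 0.03835677, -0.4447675 ,  0.35239303]), 'moment': array([0.02995778, 0.0156401 , 0.02981142]), 'grip_width': 91.81245549103998}
scene [939.55289436 688.83096679 579.30190807] [[-0.854, 0.297, -0.428], [0.521, 0.483, -0.704], [-0.002, -0.823, -0.567]] [[439.7805829489191, 0.0, 320.879532981685], [0.0, 439.7805829489191, 201.87958521916278], [0.0, 0.0, 1.0]] -0.07056301743426036
top [ 350.00540217   57.60768857 1281.18791187] [[0.01, -0.982, 0.187], [-1.0, -0.014, -0.021], [0.023, -0.187, -0.982]] [[461.17490903413125, 0.0, 321.7138558905908], [0.0, 461.17490903413125, 197.64434357485632], [0.0, 0.0, 1.0]] -0.1278212202922593
wrist [ 254.92550761 -464.5943309   383.68947937] [[0.362, -0.9, -0.244], [-0.932, -0.35, -0.093], [-0.002, 0.261, -0.965]] [[296.0086064339175, 0.0, 313.69249612801735], [0.0, 296.0086064339175, 196.31851400779485], [0.0, 0.0, 1.0]] -0.0019737642995931587
```

View pics/scene0.png

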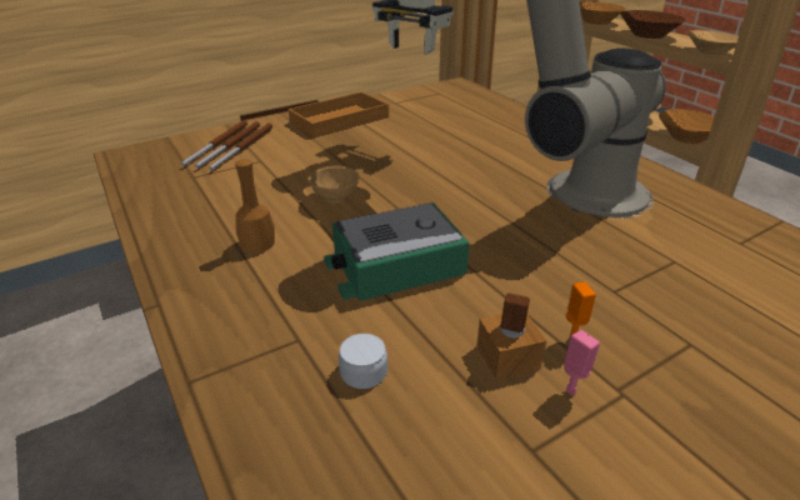

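View pics/top0.png

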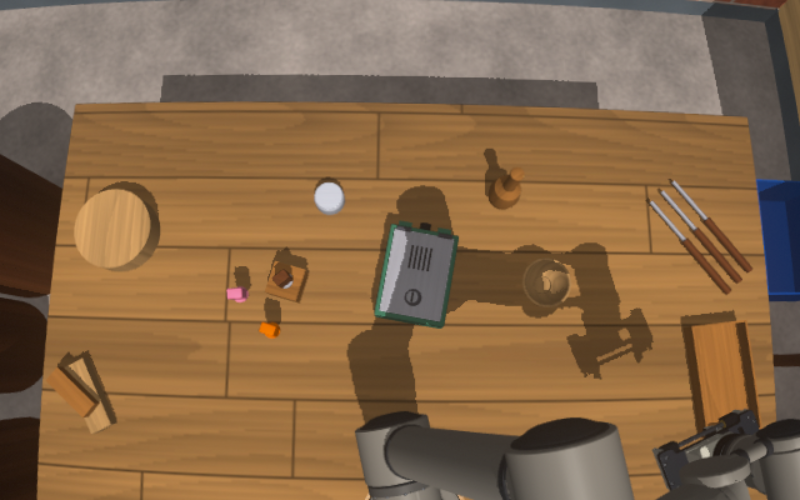

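View pics/wrist0.png

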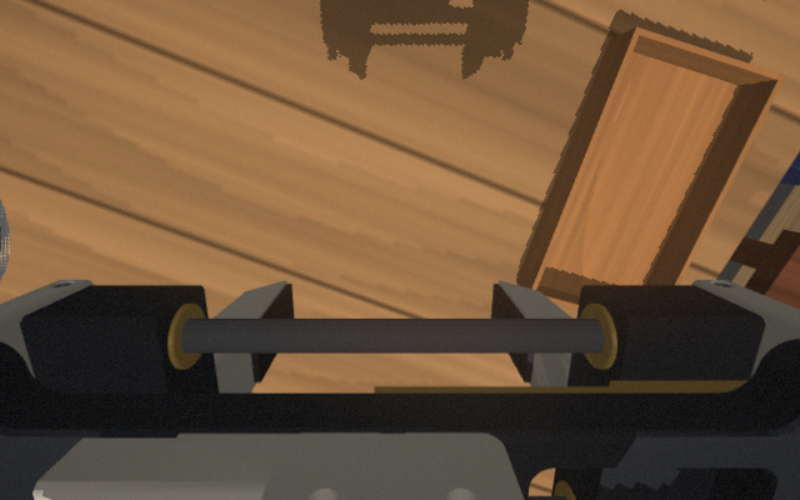

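Run:
```python
from h import *
import pickle
t=pickle.load(open('top0.pkl','rb')); s=pickle.load(open('scene0.pkl','rb'))
cv2.imwrite('pics/topz.png',cv2.resize(t['f'][160:280,160:380],(800,436),interpolation=cv2.INTER_CUBIC))
cv2.imwrite('pics/scz.png',cv2.resize(s['f'][150:330,240:500],(800,554),interpolation=cv2.INTER_CUBIC))
```

```text
(no output)
```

View pics/topz.png

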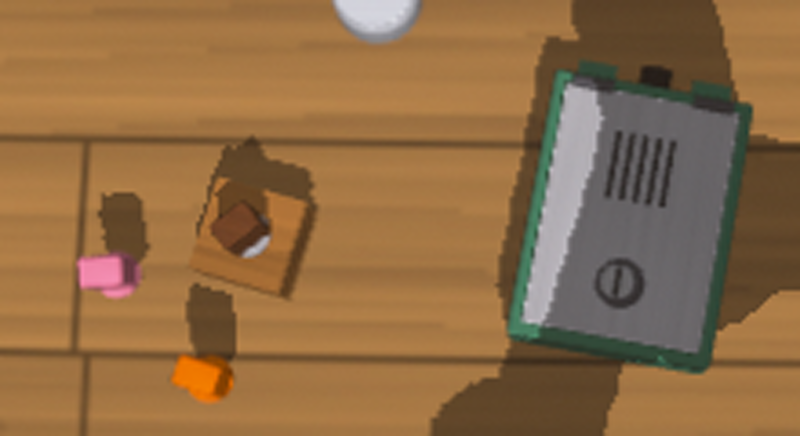

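View pics/scz.png

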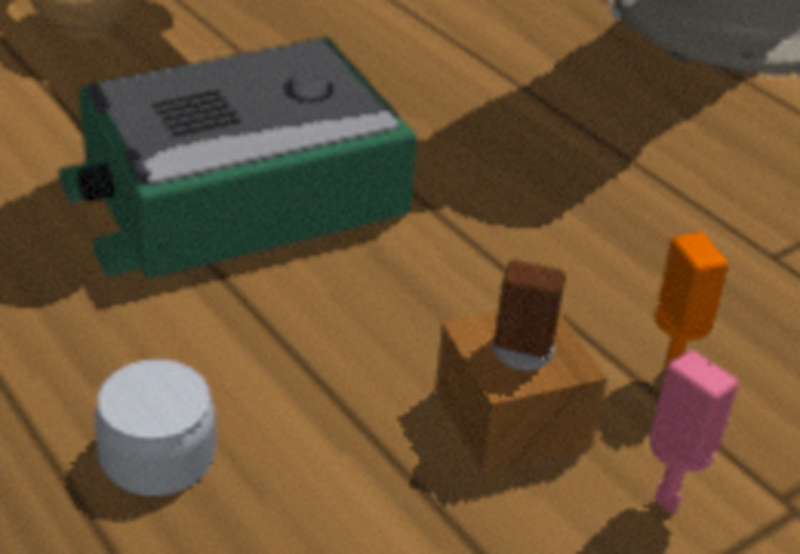

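Run:
```python
from h import *
import pickle
t=pickle.load(open('top0.pkl','rb'))
def q(p,z):
    p=np.array(p,float); return onz(t,160+p/3.635,z)[:,:2].round(1)
print('handle top',q([(238,202),(268,229),(246,254),(211,229)],110).tolist())
print('rack top',q([(217,180),(308,207),(283,293),(192,265)],55).tolist())
print('stud',q([(619,283)],88), q([(618,268),(619,298)],88).tolist())
c=q([(556,72),(751,105),(705,371),(509,334)],70);print('box',c.tolist(),c.mean(0))
print('pink',q([(95,272)],110),'orange',q([(195,375)],110), 'tin',q([(377,5)],45))
print(proj(t,[[350,0,0]]))
```

```text
handle top [[523.1, 280.0], [504.2, 257.8], [486.2, 272.6], [503.5, 298.2]]
rack top [[547.4, 306.9], [528.3, 238.2], [464.3, 254.2], [483.8, 322.4]]
stud [[471.8   9.3]] [[482.5, 10.1], [461.1, 9.3]]
box [[629.7, 56.4], [606.9, -88.4], [410.7, -53.8], [435.8, 87.6]] [5.20775e+02 4.50000e-01]
pink [[471.6 379.3]] orange [[400.9 304.7]] tin [[685.9 193.5]]
[[332.05130109 285.32214144]]
```

```bash
cat >> h.py <<'E'
def go(tcp=None,jaw=None):
    """shift (cm) in tool axes to put TCP at tcp, turn deg so tool y points at world yaw jaw (mod pi)"""
    o=bot.get_obs(); Rt=rot(o['tcp_rot']); p=np.array(o['tool_pos'])
    yy=np.arctan2(Rt[1,1],Rt[0,1])
    out={'t':round(float(o['time']),2),'p':p.round(1).tolist(),'jaw':round(float(yy),4),'q6':round(float(o['joint_positions'][5]),3),'w':round(float(o['grip_width']),2),'F':np.round(o['contact_force'],2).tolist(),'M':np.round(o['moment'],3).tolist()}
    if tcp is not None: out['shift']=(Rt.T@(np.array(tcp)-p)/10).round(3).tolist()
    if jaw is not None:
        d=(yy-jaw+np.pi/2)%np.pi-np.pi/2; out['turn']=round(float(np.degrees(d)),2)
    print(out); return out
E
python3 - <<'E'
from h import *
print(rot(bot.get_obs()['tcp_rot']).round(4).tolist(), bot.grip_point_offset)
go((480,-100,404),2.42); go((500,270,404),2.42)
E
```

```text
[[-0.0003, 0.3614, -0.9324], [0.0011, -0.9324, -0.3614], [-1.0, -0.0011, -0.0001]] 159.20000000000002
{'t': 0.15, 'p': [189.7, -489.4, 404.2], 'jaw': -1.201, 'q6': -0.146, 'w': 91.85, 'F': [0.45, -0.01, -0.03], 'M': [0.028, 0.047, 0.031], 'shift': [0.057, -25.818, -41.138], 'turn': -27.47}
{'t': 0.15, 'p': [189.7, -489.4, 404.2], 'jaw': -1.201, 'q6': -0.146, 'w': 91.85, 'F': [0.45, -0.01, -0.03], 'M': [0.028, 0.047, 0.031], 'shift': [0.095, -59.594, -56.376], 'turn': -27.47}
```

Emit:
arm_command(moves=[[0,-2.6,-4.1,-8,1],[0,-5.2,-8.2,-16,1],[0,-7.8,-12.3,-24,1],[0,-10.4,-16.4,-32,1],[0,-13,-20.5,-40,1],[0,-15.6,-24.6,-48,1],[0,-18.2,-28.7,-56,1],[0,-20.8,-32.8,-64,1],[0,-23.4,-37,-72,1],[0,-26,-41,-80,1]])

```text
time: 1.15
tool_pos: [478.9, -96.8, 404.5]
tcp_rot: [-3.082, 1.57, 1.832]
contact_force: [1.2, 0.2, 0.1]
grip_width: 91.9
```

Run:
```python
from h import *
print(bot.get_obs()['joint_positions'].round(3)); go((504,277,390),2.42)
```

```text
[-3.570e-01  2.760e-01  1.620e+00  1.000e-03  1.246e+00 -5.580e-01]
{'t': 1.15, 'p': [478.9, -96.8, 404.5], 'jaw': 0.2012, 'q6': -0.558, 'w': 91.87, 'F': [1.19, 0.24, 0.07], 'M': [-0.018, -0.071, -0.032], 'shift': [1.49, 9.927, -36.126], 'turn': 52.87}
```

Emit:
arm_command(moves=[[0,1,-3.6,-8,1],[0,2,-7.2,-16,1],[0,3,-10.8,-24,1],[0,4,-14.4,-32,1],[0,5,-18,-40,1],[0,6,-21.6,-48,1],[0,7,-25.2,-56,1],[0.5,8,-28.8,-64,1],[1,9,-32.4,-72,1],[1.5,9.9,-36.1,-80,1]])

```text
time: 2.15
tool_pos: [503.7, 278.2, 389.4]
tcp_rot: [2.176, 1.57, 2.208]
contact_force: [0.7, -0.6, 0.7]
grip_width: 91.9
```

Emit:
arm_command(moves=[[0,0,0,-8,0.6],[0,0,0,-16,0.6],[0,0,0,-24,0.6],[0,0,0,-32,0.6],[0,0,0,-40,0.6],[0,0,0,-47,0.6],[0,0,0,-47,0.6],[0,0,0,-47,0.6]])

```text
time: 2.95
tool_pos: [503.7, 278.2, 389.2]
tcp_rot: [1.752, 1.57, 2.601]
contact_force: [-0.1, -0.6, 0.4]
grip_width: 55.0
```

Run:
```python
from h import *
import pickle
go((504,277,390),2.42)
c=cam('wrist'); save(c,'w1.png'); pickle.dump(c,open('w1.pkl','wb'))
print(proj(c,[[504,277,110],[504,277,55]])*1.25)
t=cam('top');s=cam('scene');pickle.dump((t,s),open('ts1.pkl','wb'))
```

```text
{'t': 2.95, 'p': [503.7, 278.2, 389.2], 'jaw': 2.4202, 'q6': -2.049, 'w': 55.04, 'F': [-0.06, -0.63, 0.42], 'M': [0.106, -0.082, -0.024], 'shift': [-0.079, -0.104, -0.068], 'turn': 0.01}
[[390.32592903 245.62234095]
 [390.51594045 229.09405292]]
```

View pics/w1.png

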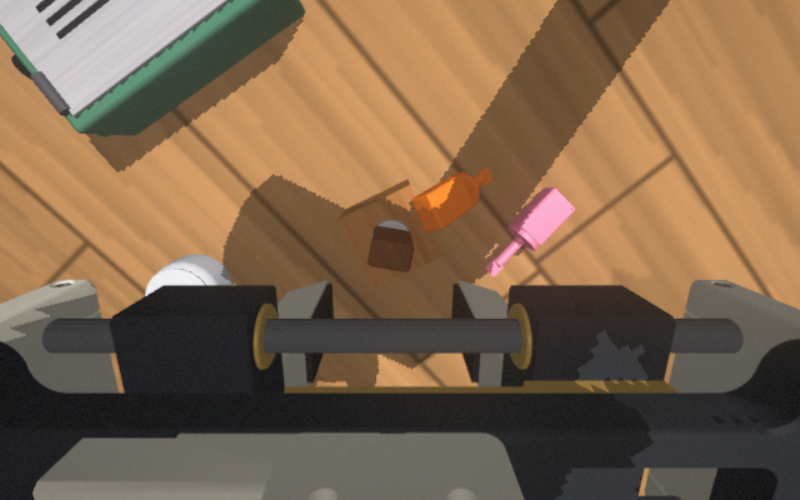

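Run:
```python
from h import *
import pickle
t,s=pickle.load(open('ts1.pkl','rb')); c=pickle.load(open('w1.pkl','rb'))
save(s,'s1.png'); 
a=cv2.resize(t['f'][160:280,160:380],(800,436),interpolation=cv2.INTER_CUBIC);cv2.imwrite('pics/t1.png',a)
cv2.imwrite('pics/w1z.png',cv2.resize(c['f'][110:240,220:420],(800,520),interpolation=cv2.INTER_CUBIC))
```

```text
(no output)
```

View pics/s1.png

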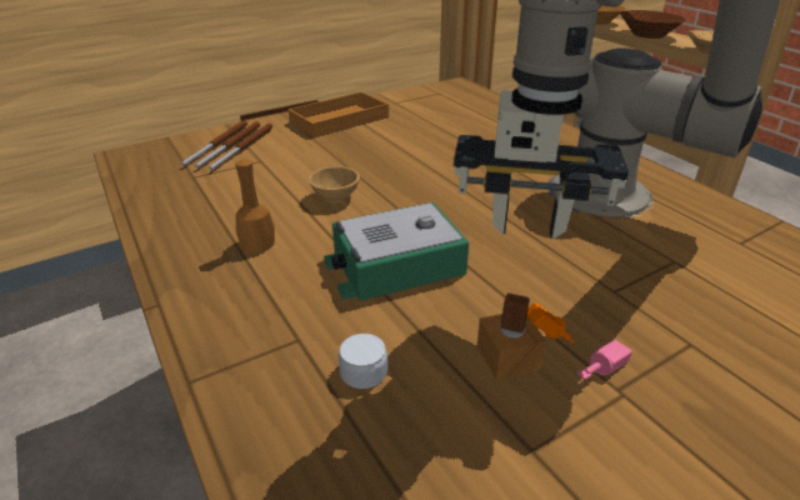

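View pics/w1z.png

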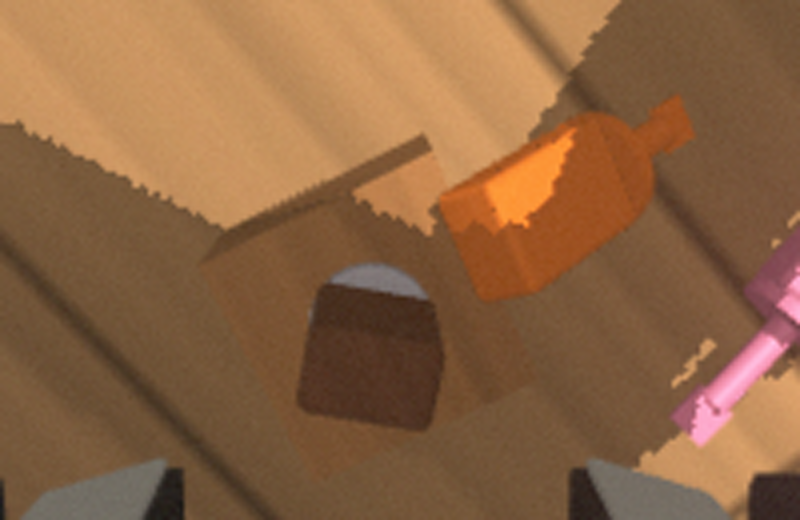

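Run:
```python
from h import *
import pickle
t,s=pickle.load(open('ts1.pkl','rb')); c=pickle.load(open('w1.pkl','rb'))
print(c['M'].round(3).tolist(),c['O'])
P=onz(c,np.array([220,110])+np.array([(317,325),(442,345),(428,430),(299,405)])/4,110)[:,:2]
print('handle',P.round(1).tolist(),P.mean(0),np.linalg.norm(np.diff(P,axis=0),axis=1))
P=onz(c,np.array([220,110])+np.array([(203,262),(435,155),(528,383),(325,475)])/4,55)[:,:2]
print('rack',P.round(1).tolist(),P.mean(0),np.linalg.norm(np.diff(P,axis=0),axis=1))
print('orange',onz(c,np.array([220,110])+np.array([(440,200),(480,300),(540,290)])/4,65)[:,:2])
```

```text
[[-0.751, 0.637, 0.171], [0.66, 0.725, 0.197], [0.002, 0.26, -0.966]] [457.21078797 225.02457284 368.79371061]
handle [[509.6, 265.6], [491.4, 287.7], [507.1, 301.1], [525.3, 276.9]] [508.35071148 282.82268477] [28.62113662 20.53005156 30.29039186]
rack [[532.1, 240.9], [466.5, 260.4], [487.9, 325.1], [548.3, 308.2]] [508.68242292 283.65819316] [68.37605167 68.08950985 62.69516877]
orange [[472.71792343 268.88687035]
 [481.93008585 295.90004834]
 [468.3675887  304.23557239]]
```

View pics/t1.png

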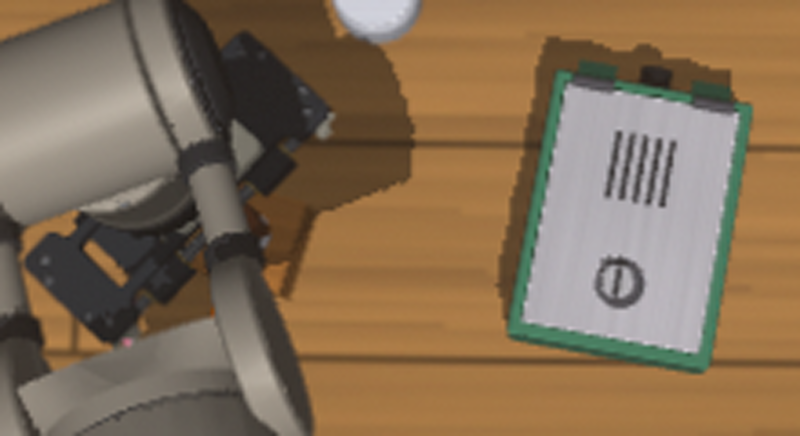

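Run:
```python
from h import *
import pickle
t,s=pickle.load(open('ts1.pkl','rb'))
cv2.imwrite('pics/s1z.png',cv2.resize(s['f'][220:320,370:530],(800,500),interpolation=cv2.INTER_CUBIC))
```

```text
(no output)
```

View pics/s1z.png

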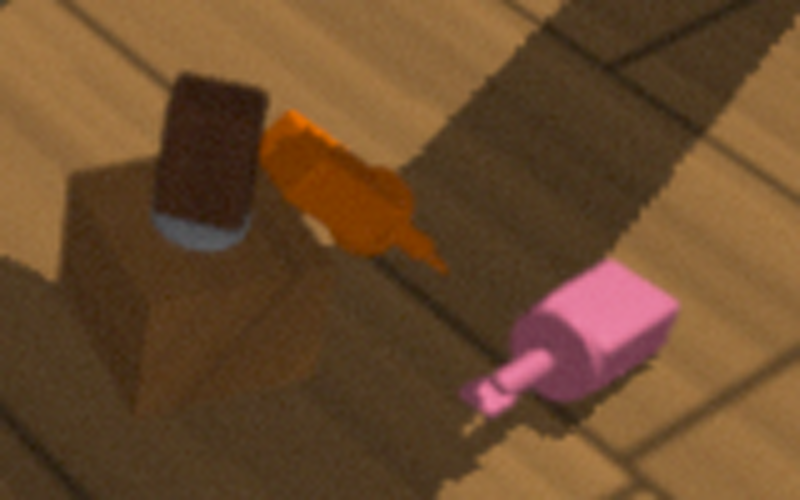

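Run:
```python
from h import *
import pickle
t,s=pickle.load(open('ts1.pkl','rb')); c=pickle.load(open('w1.pkl','rb'))
def tri(a,b):
    ra=ray(c,np.array([220,110])+np.array(a)/4)[0]; rb=ray(s,np.array([370,220])+np.array(b)/5)[0]
    A=np.c_[ra,-rb]; x=np.linalg.lstsq(A,s['O']-c['O'],rcond=None)[0]
    p=c['O']+ra*x[0];q=s['O']+rb*x[1]; return ((p+q)/2).round(1),np.linalg.norm(p-q).round(1)
for a in[(440,200),(480,300),(490,185),(540,290)]:
  for b in[(290,112),(262,155)]: print(a,b,tri(a,b))
print('handle',tri((317,325),(268,92)),tri((442,345),(268,92)),tri((299,405),(182,75)), tri((428,430),(182,75)), tri((317,325),(182,75)))
for a,b in[((203,262),(68,175)),((325,475),(140,295))]: print('rack',tri(a,b))
```

```text
(440, 200) (290, 112) (array([468.5, 271. ,  77. ]), np.float64(10.5))
(440, 200) (262, 155) (array([472.4, 270.7,  57.8]), np.float64(2.0))
(480, 300) (290, 112) (array([480. , 288.7,  93.9]), np.float64(1.2))
(480, 300) (262, 155) (array([484.6, 289.6,  76.8]), np.float64(10.1))
(490, 185) (290, 112) (array([461. , 272.4,  74. ]), np.float64(1.5))
(490, 185) (262, 155) (array([464.6, 272.3,  54.9]), np.float64(10.8))
(540, 290) (290, 112) (array([472.9, 291.7,  92.8]), np.float64(15.2))
(540, 290) (262, 155) (array([477.2, 292.7,  76.1]), np.float64(25.0))
handle (array([500.9, 276.6, 106.9]), np.float64(28.0)) (array([492.1, 288. , 107.5]), np.float64(0.9)) (array([522.4, 275.5, 119.3]), np.float64(1.2)) (array([514.5, 287.7, 122.9]), np.float64(27.5)) (array([510.6, 265.6, 107.2]), np.float64(1.3))
rack (array([533.5, 240. ,  53. ]), np.float64(2.8))
rack (array([550.8, 305.1,  56. ]), np.float64(8.0))
```

Run:
```python
from h import *
go((508.5,283,330),0.69)
```

```text
{'t': 3.1, 'p': [503.7, 278.2, 389.4], 'jaw': 2.4216, 'q6': -2.051, 'w': 54.92, 'F': [-0.44, 0.52, -0.08], 'M': [0.14, -0.075, -0.005], 'shift': [5.936, -0.054, 0.678], 'turn': -80.79}
```

Emit:
arm_command(moves=[[0,0,0,8,0.48],[0,0,0.2,16,0.48],[0,0,0.4,24,0.48],[0,0,0.6,32,0.48],[1,0,0.7,40,0.48],[2,0,0.7,48,0.48],[3,0,0.7,56,0.48],[3,0,0.7,64,0.48],[3,0,0.7,72,0.48],[3,0,0.7,80,0.48]])

```text
time: 4.1
tool_pos: [508.3, 283.5, 359.2]
tcp_rot: [3.102, 1.57, 2.549]
contact_force: [0.8, -0.5, 0.9]
grip_width: 44.0
```

Emit:
arm_command(moves=[[0,0,0,8,0.48],[0,0,0,16,0.48],[0,0,0,19,0.48],[0,0,0,19,0.48],[0,0,0,19,0.48]])

```text
time: 4.6
tool_pos: [508.3, 283.5, 359.2]
tcp_rot: [-2.774, 1.57, 2.626]
contact_force: [-0.5, -0.2, -1.1]
grip_width: 43.8
```

Run:
```python
from h import *
import pickle
go((508.5,283,330),0.69)
c=cam('wrist'); pickle.dump(c,open('w2.pkl','wb'))
u=proj(c,[[508.5,283,110]])[0];print(u)
x,y=int(u[0])-100,min(int(u[1])-75,250); print(x,y)
cv2.imwrite('pics/w2z.png',cv2.resize(c['f'][y:y+150,x:x+200],(800,600),interpolation=cv2.INTER_CUBIC))
```

```text
{'t': 4.6, 'p': [508.3, 283.5, 359.2], 'jaw': 0.6874, 'q6': -0.311, 'w': 43.77, 'F': [-0.54, -0.18, -1.14], 'M': [0.035, -0.135, -0.032], 'shift': [2.921, -0.012, 0.053], 'turn': -0.15}
[314.35475937 206.76561589]
214 131
```

View pics/w2z.png

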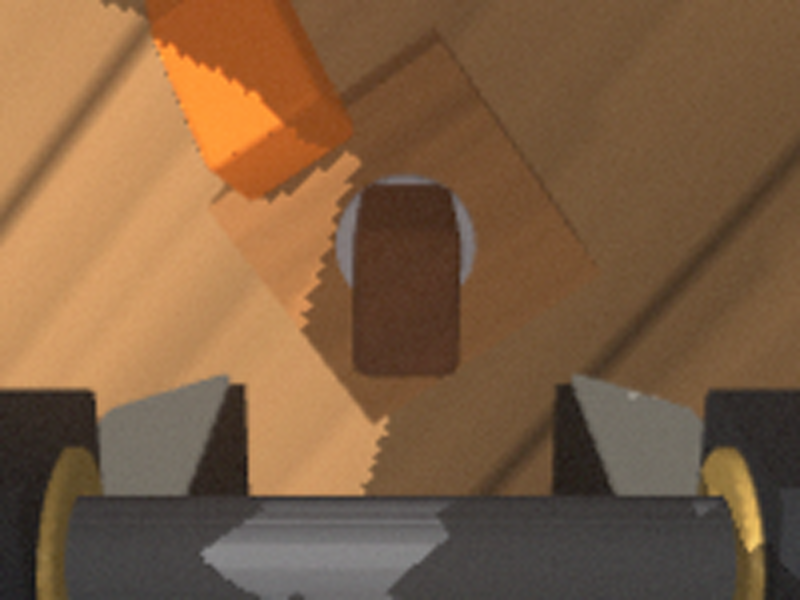

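Run:
```python
from h import *
import pickle
c=pickle.load(open('w2.pkl','rb')); ctr=np.array([508.5,283])
for sg in(1,-1):
  j=np.array([np.cos(.6874),np.sin(.6874)])*sg; k=np.array([-j[1],j[0]])
  for z in(76,):
    P=[np.r_[ctr+j*a+k*b,z] for a in(20,40) for b in(-9.5,9.5)]
    print(sg,z,((proj(c,P)-[214,131])*4).round().tolist())
```

```text
1 76 [[487.0, 299.0], [489.0, 219.0], [574.0, 299.0], [577.0, 219.0]]
-1 76 [[313.0, 219.0], [315.0, 299.0], [226.0, 219.0], [229.0, 299.0]]
```

Emit:
arm_command(moves=[[2,0,0.1,0,0.42],[4,0,0.2,0,0.42],[6,0,0.2,0,0.42],[7.5,0,0.2,0,0.42],[8.5,0,0.2,0,0.42],[9.2,0,0.2,0,0.42],[9.8,0,0.2,0,0.42],[10.3,0,0.2,0,0.42],[10.6,0,0.2,0,0.42],[10.6,0,0.2,0,0.42]])

```text
time: 5.65
tool_pos: [509.4, 282.0, 253.1]
tcp_rot: [-2.681, 1.569, 2.719]
contact_force: [0.5, 0.5, 0.7]
grip_width: 38.6
```

Run:
```python
from h import *
go((508.5,283,252))
c=cam('wrist'); save(c,'w3.png'); s=cam('scene'); cv2.imwrite('pics/s3z.png',cv2.resize(s['f'][180:330,350:550],(800,600),interpolation=cv2.INTER_CUBIC))
```

```text
{'t': 5.65, 'p': [509.4, 282.0, 253.1], 'jaw': 0.6875, 'q6': -0.314, 'w': 38.64, 'F': [0.51, 0.55, 0.72], 'M': [0.071, -0.155, -0.009], 'shift': [0.108, -0.007, -0.137]}
```

View pics/w3.png

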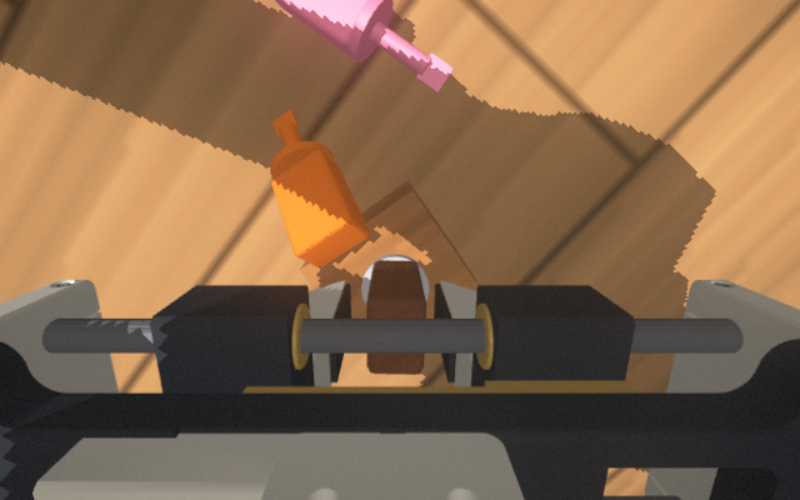

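View pics/s3z.png

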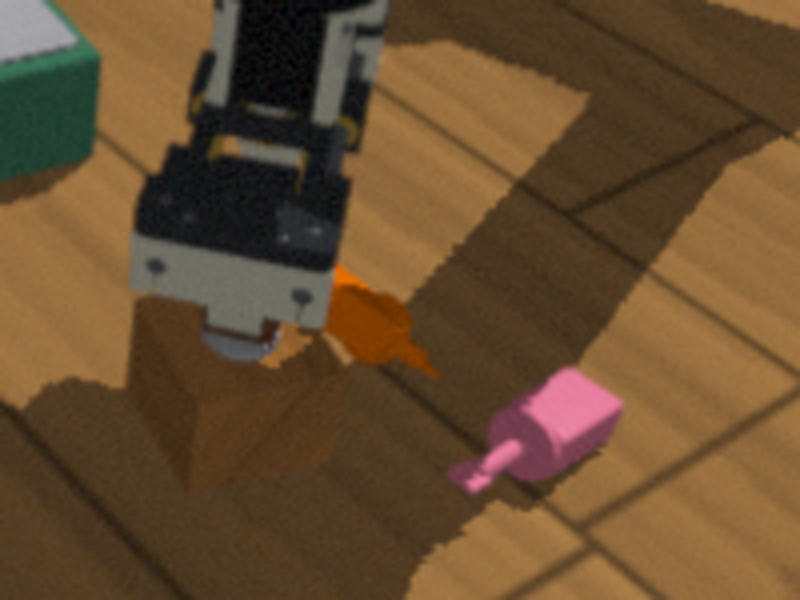

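Emit:
arm_command(moves=[[0,0,0,0,0.3],[0,0,0,0,0.2],[0,0,0,0,0.1],[0,0,0,0,0.0],[0,0,0,0,0.0],[0,0,0,0,0.0],[0,0,0,0,0.0],[0,0,0,0,0.0]])

```text
time: 6.55
tool_pos: [509.6, 282.1, 253.8]
tcp_rot: [2.345, 1.57, 1.462]
contact_force: [0.9, 0.4, 2.9]
grip_width: 21.7
```

Run:
```python
from h import *
go()
```

```text
{'t': 6.55, 'p': [509.6, 282.1, 253.8], 'jaw': 0.6875, 'q6': -0.314, 'w': 21.7, 'F': [0.91, 0.41, 2.95], 'M': [0.073, -0.154, -0.011]}
```

Emit:
arm_command(moves=[[-0.5,0,0,0,0],[-1.5,0,0,0,0],[-3,0,0,0,0],[-4.5,0,0,0,0],[-6,0,0,0,0],[-8,0,0,0,0],[-10,0,0,0,0],[-12,0,0,0,0],[-13,0,0,0,0],[-13,0,0,0,0]])

```text
time: 7.55
tool_pos: [509.7, 282.0, 385.5]
tcp_rot: [1.529, 1.567, 0.646]
contact_force: [0.4, 0.9, -1.1]
grip_width: 21.4
```

Run:
```python
from h import *
go()
c=cam('wrist'); save(c,'w4.png'); s=cam('scene'); save(s,'s4.png')
import pickle; pickle.dump((c,s),open('4.pkl','wb'))
```

```text
{'t': 7.55, 'p': [509.7, 282.0, 385.5], 'jaw': 0.6875, 'q6': -0.314, 'w': 21.43, 'F': [0.38, 0.92, -1.07], 'M': [0.045, -0.149, 0.03]}
```

View pics/w4.png

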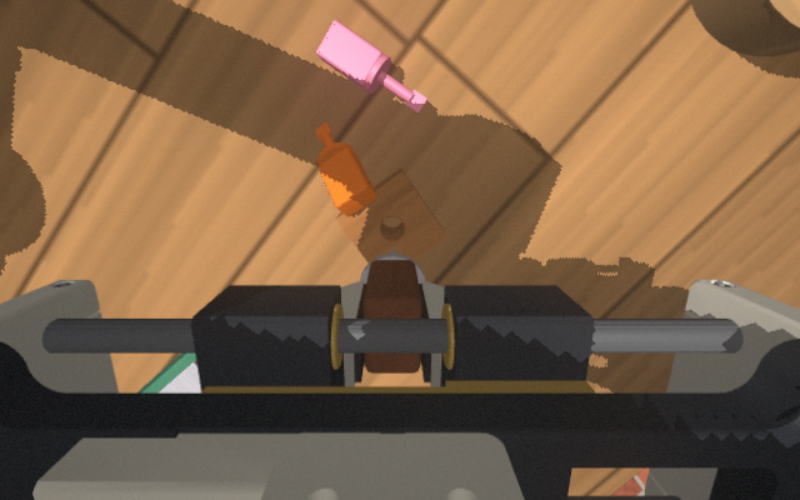

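View pics/s4.png

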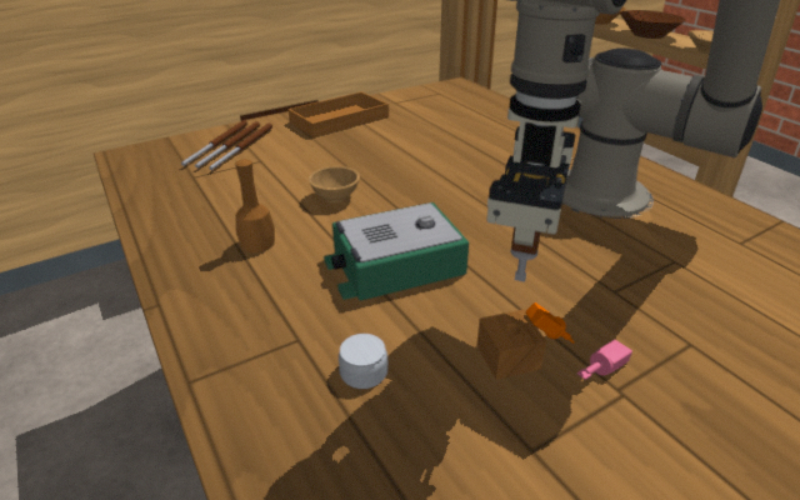

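Run:
```python
from h import *
import pickle
c,s=pickle.load(open('4.pkl','rb'))
o=bot.get_obs();Rt=rot(o['tcp_rot']);tip=Rt@np.array([243.8,0,-1.4])+o['tool_pos']
print(tip,proj(s,[tip])*1.25)
print('hole',onz(c,[(391/1.25,226/1.25)],55), onz(c,np.array([(342,218),(402,170),(445,230)])/1.25,55))
go((540,0,360),1.40)
```

```text
[508.28569398 283.11547663 139.35861536] [[521.24203344 281.3047803 ]]
hole [[507.38281056 284.20101431  55.        ]] [[470.76708289 263.1166575   55.        ]
 [484.50906461 326.31348011  55.        ]
 [545.43666061 310.92304533  55.        ]]
{'t': 7.65, 'p': [509.4, 281.9, 383.2], 'jaw': 0.6876, 'q6': -0.314, 'w': 21.91, 'F': [-1.18, 0.01, -2.17], 'M': [0.013, -0.156, -0.002], 'shift': [2.295, -15.524, 23.728], 'turn': -40.82}
```

Emit:
arm_command(moves=[[0,-1.6,2.4,-4,0],[0,-3.2,4.8,-8,0],[0.5,-5,7.6,-13,0],[1,-6.8,10.4,-18,0],[1.5,-8.6,13.1,-23,0],[2,-10.4,15.9,-28,0],[2.3,-12.2,18.6,-33,0],[2.3,-14,21.4,-37,0],[2.3,-15.5,23.7,-41,0],[2.3,-15.5,23.7,-41,0]])

```text
time: 8.65
tool_pos: [540.1, -2.6, 358.5]
tcp_rot: [-2.97, 1.568, -3.14]
contact_force: [-0.2, 0.1, -1.7]
grip_width: 22.0
```

Emit:
arm_command(moves=[[0,0,0,0,0],[0,0,0,0,0]])

```text
time: 8.85
tool_pos: [539.8, -2.1, 357.6]
tcp_rot: [-3.051, 1.566, 3.062]
contact_force: [-0.5, 0.4, -2.3]
grip_width: 21.8
```

Run:
```python
from h import *
import pickle
go((540,0,360),1.40)
c=cam('wrist'); save(c,'w5.png'); t=cam('top')
u=proj(c,[[472,9,88]])[0];print(u)
x,y=int(u[0])-50,max(0,int(u[1])-37); print(x,y)
cv2.imwrite('pics/w5z.png',cv2.resize(c['f'][y:y+75,x:x+100],(800,600),interpolation=cv2.INTER_CUBIC))
pickle.dump((c,t),open('5.pkl','wb'))
```

```text
{'t': 8.85, 'p': [539.8, -2.1, 357.6], 'jaw': 1.4005, 'q6': -1.546, 'w': 21.8, 'F': [-0.46, 0.4, -2.26], 'M': [0.069, -0.167, 0.018], 'shift': [-0.237, 0.213, -0.021], 'turn': 0.03}
[313.98140631 120.02076041]
263 83
```

View pics/w5.png

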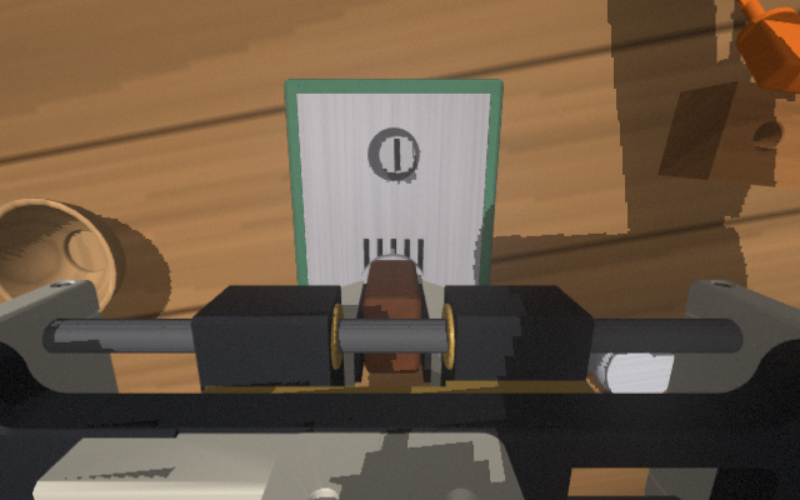

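View pics/w5z.png

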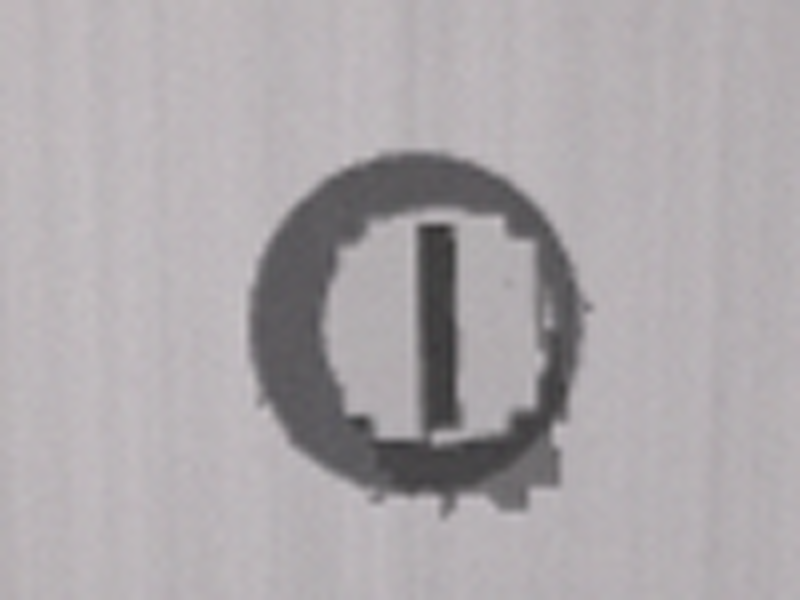

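Run:
```python
from h import *
import pickle
c,t=pickle.load(open('5.pkl','rb'))
f=lambda p,z: onz(c,np.array([263,83])+(np.array(p,float)-3.5)/8,z)[:,:2]   # INTER_CUBIC half-pixel
e=f([(436,225),(443,425)],88);print(e,np.arctan2(*(e[0]-e[1])[::-1]),np.linalg.norm(e[0]-e[1]))
print('head',f([(437,327)],88),'slot',f([(439.5,325)],88),'ring',f([(415,322)],74), f([(322,327),(550,327)],88))
# box edges of cover: near-edge from w5
b=onz(c,np.array([(286,81),(502,81)])/1.25,70)[:,:2];print('box near corners',b,np.arctan2(*(b[1]-b[0])[::-1])-np.pi/2)
b=onz(c,np.array([(297,94),(490,94),(480,280),(302,280)])/1.25,74)[:,:2];print(b, [np.arctan2(*d[::-1]) for d in(b[3]-b[0],b[2]-b[1],b[0]-b[1])])
# top: slot
o=(np.array([(618,268),(619,298)])/3.635+160);print(onz(t,o,88)[:,:2])
print('clearance: head in top')
a=t['f'][220:255,310:350];cv2.imwrite('pics/t5.png',cv2.resize(a,(800,700)))
```

```text
[[465.20122757  12.69424782]
 [484.92621988  10.11134213]] 3.0113876415212073 19.89338391628683
head [[475.11392549  11.13112063]] slot [[474.9610219   11.41622482]] ring [[474.45333896   8.98423638]] [[ 4.73128366e+02 -4.70928115e-01]
 [ 4.77064321e+02  2.25308143e+01]]
box near corners [[415.92084534 -53.7632329 ]
 [440.33572443  88.80931958]] -0.16960022634524874
[[425.77358032 -47.5326156 ]
 [447.43854334  78.9956228 ]
 [576.94551045  58.13882412]
 [554.29513227 -74.41597784]] [np.float64(-0.20620091473067345), np.float64(-0.15967663939849197), np.float64(-1.7403781043216162)]
[[482.53598217  10.12465021]
 [461.0559327    9.26083061]]
clearance: head in top
```

```bash
cat >> h.py <<'E'
OFF=np.array([243.8,0,-1.4])
def tip(target=None,keyyaw=None):
    o=bot.get_obs(); Rt=rot(o['tcp_rot']); p=Rt@OFF+np.array(o['tool_pos'])
    print('tip',p.round(2),'tilt',Rt[:2,0].round(4))
    jaw=None if keyyaw is None else keyyaw+np.pi/2
    go(None if target is None else np.array(target)-Rt@OFF,jaw)
E
python3 - <<'E'
from h import *
tip((475,11.3,98),-0.135)
E
```

```text
tip [537.55  -1.4  114.34] tilt [-0.0041  0.0003]
{'t': 8.95, 'p': [539.9, -1.7, 358.1], 'jaw': 1.4016, 'q6': -1.547, 'w': 22.09, 'F': [-0.63, -0.14, -1.08], 'M': [0.111, -0.173, -0.043], 'shift': [1.66, 0.2, -6.373], 'turn': -1.96}
```

View pics/t5.png

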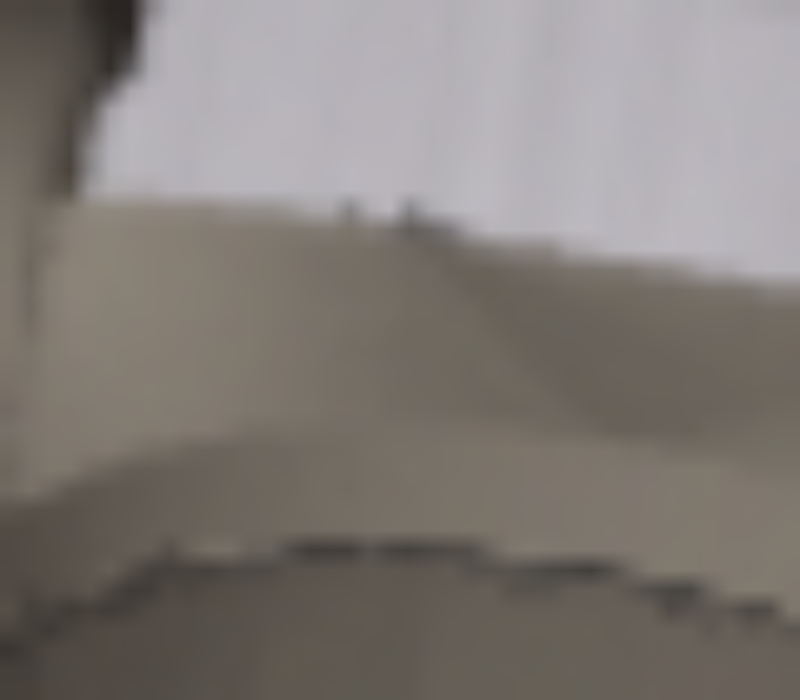

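Emit:
arm_command(moves=[[0,0,-1.5,-1,0],[0,0.1,-3,-2,0],[0,0.2,-4.5,-2,0],[0.5,0.2,-5.8,-2,0],[1,0.2,-6.4,-2,0],[1.3,0.2,-6.4,-2,0],[1.5,0.2,-6.4,-2,0],[1.5,0.2,-6.4,-2,0],[1.5,0.2,-6.4,-2,0]])

```text
time: 9.85
tool_pos: [477.6, 11.0, 343.4]
tcp_rot: [-3.074, 1.567, 3.075]
contact_force: [0.4, 0.5, -1.4]
grip_width: 22.0
```

Run:
```python
from h import *
tip((475,11.3,90),-0.135)
s=cam('scene'); cv2.imwrite('pics/s6.png',cv2.resize(s['f'][120:240,260:420],(800,600),interpolation=cv2.INTER_CUBIC))
import pickle; pickle.dump(s,open('6.pkl','wb'))
tip((475,11.3,90),-0.135)
o=bot.get_obs();p=rot(o['tcp_rot'])@OFF+o['tool_pos'];print((proj(s,[p])-[260,120])*5)
```

```text
tip [475.25  11.22  99.57] tilt [-0.0039  0.0003]
{'t': 9.85, 'p': [477.6, 11.0, 343.4], 'jaw': 1.4365, 'q6': -1.574, 'w': 22.01, 'F': [0.39, 0.46, -1.37], 'M': [0.073, -0.157, -0.021], 'shift': [0.957, 0.005, -0.022], 'turn': 0.04}
tip [475.21  11.2   99.65] tilt [-0.0038  0.0003]
{'t': 9.9, 'p': [477.5, 10.9, 343.4], 'jaw': 1.4364, 'q6': -1.574, 'w': 21.95, 'F': [0.03, -0.55, -0.29], 'M': [0.101, -0.121, -0.002], 'shift': [0.965, 0.007, -0.019], 'turn': 0.04}
[[407.61946645 245.90276318]]
```

View pics/s6.png

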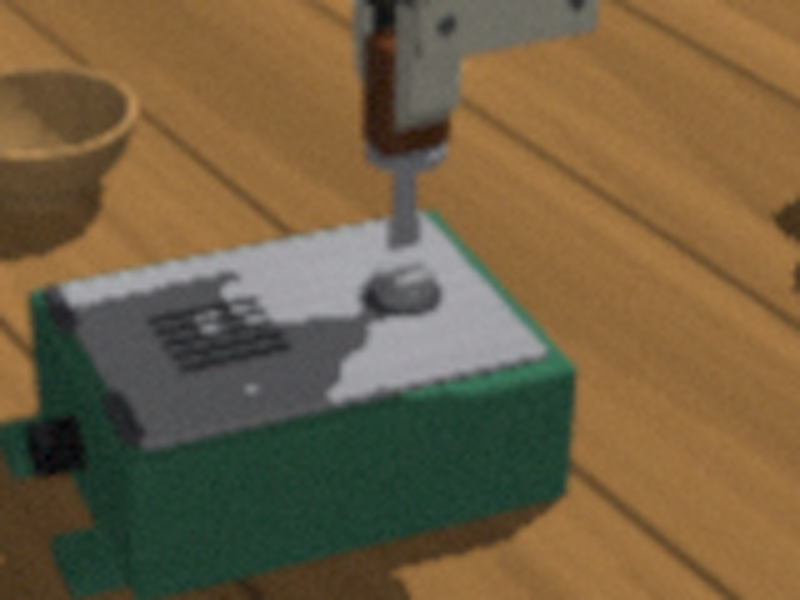

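Run:
```python
from h import *
import pickle
s=pickle.load(open('6.pkl','rb'))
for p in[(404,278),(404,274),(404,282),(370,288),(428,267)]: print(p,onz(s,[np.array([260,120])+np.array(p)/5],88)[0,:2])
print((proj(s,[[475,11.3,88]])-[260,120])*5)
print('tip as seen',onz(s,[np.array([260,120])+np.array((404,246))/5],99.6))
```

```text
(404, 278) [480.43075689  16.73273345]
(404, 274) [478.58333919  13.94622954]
(404, 282) [482.2674134  19.5030423]
(370, 288) [497.40489353  16.00166174]
(428, 267) [466.43201364  14.49544856]
[[407.51272969 269.08693104]]
tip as seen [[476.53824945  10.3807777   99.6       ]]
```

Emit:
arm_command(moves=[[0.3,0,0,0,0],[0.6,0,0,0,0],[0.8,0,0,0,0],[1.0,0,0,0,0],[1.1,0,0,0,0],[1.2,0,0,0,0],[1.3,0,0,0,0],[1.3,0,0,0,0]])

```text
time: 10.7
tool_pos: [477.4, 11.0, 330.3]
tcp_rot: [-3.081, 1.567, 3.068]
contact_force: [0.6, -0.4, -0.4]
grip_width: 21.8
```

Run:
```python
from h import *
tip()
s=cam('scene'); cv2.imwrite('pics/s7.png',cv2.resize(s['f'][140:215,290:390],(800,600),interpolation=cv2.INTER_CUBIC))
tip()
```

```text
tip [475.09  11.23  86.53] tilt [-0.0039  0.0003]
{'t': 10.7, 'p': [477.4, 11.0, 330.3], 'jaw': 1.4364, 'q6': -1.574, 'w': 21.78, 'F': [0.58, -0.4, -0.4], 'M': [0.078, -0.241, 0.055]}
tip [475.14  11.2   86.61] tilt [-0.0038  0.0003]
{'t': 10.75, 'p': [477.5, 10.9, 330.4], 'jaw': 1.4364, 'q6': -1.574, 'w': 21.84, 'F': [0.48, -0.26, -1.68], 'M': [0.099, -0.163, 0.01]}
```

View pics/s7.png

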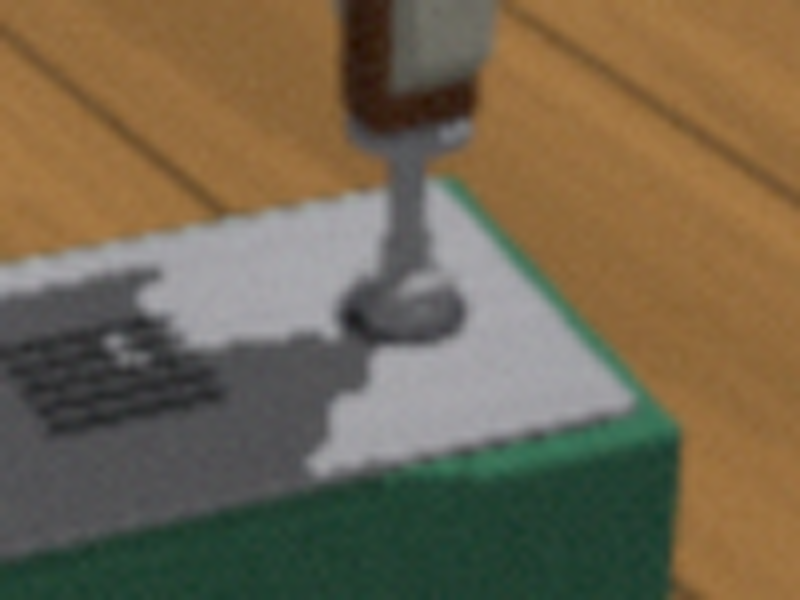

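Emit:
arm_command(moves=[[0.05,0,0,0,0],[0.1,0,0,0,0],[0.15,0,0,0,0],[0.15,0,0,0,0]])

```text
time: 11.15
tool_pos: [477.4, 11.0, 328.8]
tcp_rot: [-3.081, 1.567, 3.067]
contact_force: [0.3, -0.2, -2.2]
grip_width: 21.9
```

Run:
```python
from h import *
tip()
```

```text
tip [475.06  11.22  85.04] tilt [-0.004   0.0003]
{'t': 11.15, 'p': [477.4, 11.0, 328.8], 'jaw': 1.4364, 'q6': -1.574, 'w': 21.86, 'F': [0.3, -0.19, -2.23], 'M': [0.101, -0.159, -0.037]}
```

Emit:
arm_command(moves=[[0.05,0,0,0,0],[0.1,0,0,0,0],[0.15,0,0,0,0],[0.15,0,0,0,0]])

```text
time: 11.55
tool_pos: [477.4, 11.0, 327.3]
tcp_rot: [-3.076, 1.567, 3.073]
contact_force: [-1.1, -0.1, -1.2]
grip_width: 21.8
```

Run:
```python
from h import *
tip()
s=cam('scene'); cv2.imwrite('pics/s8.png',cv2.resize(s['f'][140:215,290:390],(800,600),interpolation=cv2.INTER_CUBIC))
c=cam('wrist'); save(c,'w8.png')
tip()
```

```text
tip [475.    11.22  83.47] tilt [-0.0041  0.0003]
{'t': 11.55, 'p': [477.4, 11.0, 327.3], 'jaw': 1.4364, 'q6': -1.574, 'w': 21.76, 'F': [-1.12, -0.13, -1.24], 'M': [0.054, -0.109, 0.004]}
tip [475.06  11.23  83.53] tilt [-0.004   0.0003]
{'t': 11.65, 'p': [477.4, 11.0, 327.3], 'jaw': 1.4364, 'q6': -1.574, 'w': 21.9, 'F': [-0.38, 0.14, -1.44], 'M': [0.079, -0.161, 0.013]}
```

View pics/s8.png

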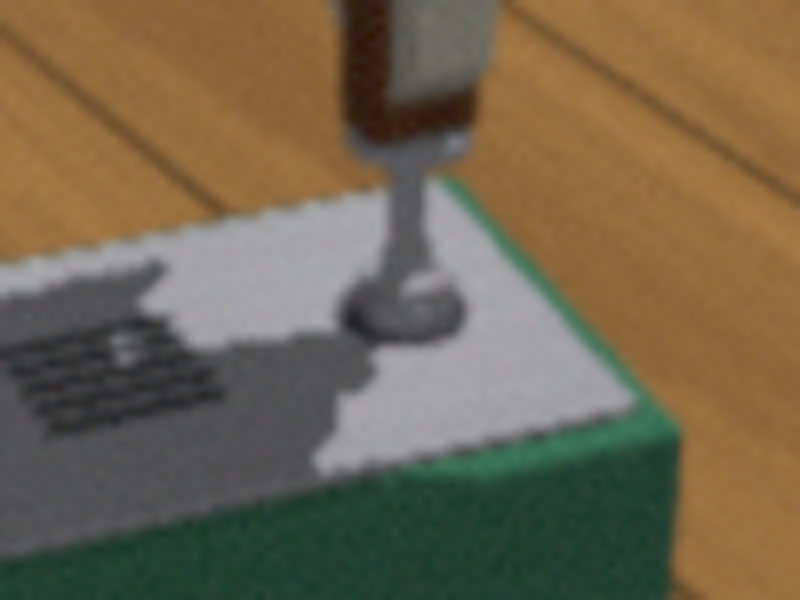

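View pics/w8.png

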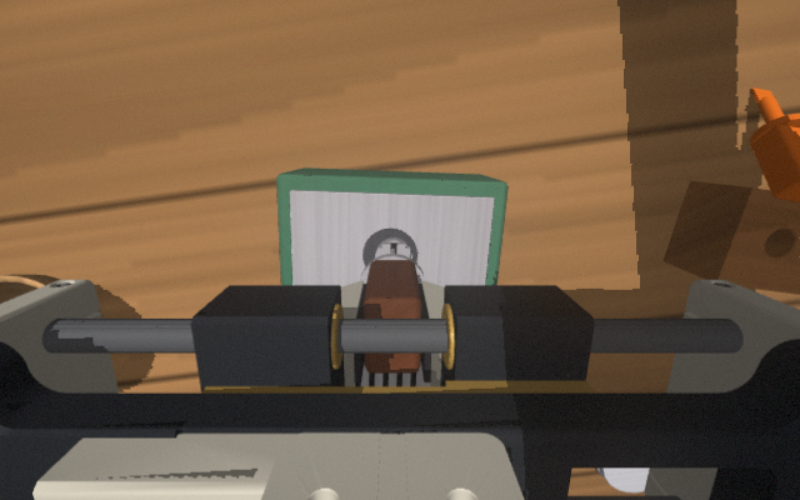

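Emit:
arm_command(moves=[[0.05,0,0,0,0],[0.1,0,0,0,0],[0.15,0,0,0,0],[0.2,0,0,0,0],[0.2,0,0,0,0]])

```text
time: 12.15
tool_pos: [477.5, 11.0, 325.6]
tcp_rot: [-3.07, 1.567, 3.079]
contact_force: [-0.8, 0.1, 4.6]
grip_width: 22.1
```

Run:
```python
from h import *
tip()
```

```text
tip [475.26  11.2   81.84] tilt [-0.0034  0.0002]
{'t': 12.15, 'p': [477.5, 11.0, 325.6], 'jaw': 1.4365, 'q6': -1.574, 'w': 22.09, 'F': [-0.78, 0.12, 4.56], 'M': [0.123, 0.062, 0.015]}
```

Emit:
arm_command(moves=[[0.1,0,0,0,0],[0.2,0,0,0,0],[0.3,0,0,0,0],[0.3,0,0,0,0]])

```text
time: 12.55
tool_pos: [477.5, 11.0, 322.9]
tcp_rot: [-3.063, 1.568, 3.086]
contact_force: [-1.7, 0.8, 6.9]
grip_width: 22.0
```

Run:
```python
from h import *
tip()
```

```text
tip [475.31  11.19  79.07] tilt [-0.0031  0.0002]
{'t': 12.55, 'p': [477.5, 11.0, 322.9], 'jaw': 1.4364, 'q6': -1.574, 'w': 22.0, 'F': [-1.69, 0.82, 6.95], 'M': [0.181, 0.298, -0.041]}
```

Emit:
arm_command(moves=[[0.1,0,0,0,0],[0.2,0,0,0,0],[0.3,0,0,0,0],[0.3,0,0,0,0]])

```text
time: 12.95
tool_pos: [477.4, 11.0, 320.4]
tcp_rot: [-3.028, 1.568, 3.121]
contact_force: [-3.3, 0.3, 9.9]
grip_width: 21.7
```

Run:
```python
from h import *
tip()
tip(None,-0.135)
```

```text
tip [475.41  11.19  76.59] tilt [-0.0026  0.0001]
{'t': 12.95, 'p': [477.4, 11.0, 320.4], 'jaw': 1.4366, 'q6': -1.574, 'w': 21.74, 'F': [-3.29, 0.33, 9.91], 'M': [0.173, 0.5, 0.03]}
tip [475.41  11.19  76.59] tilt [-0.0026  0.0001]
{'t': 12.95, 'p': [477.4, 11.0, 320.4], 'jaw': 1.4366, 'q6': -1.574, 'w': 21.74, 'F': [-3.29, 0.33, 9.91], 'M': [0.173, 0.5, 0.03], 'turn': 0.04}
```

Emit:
arm_command(moves=[[0.05,0,-0.02,0,0],[0.08,0,-0.03,3,0],[0.08,-0.01,-0.03,6,0],[0.08,-0.02,-0.03,9,0],[0.08,-0.03,-0.03,12,0],[0.08,-0.03,-0.03,12,0]])

```text
time: 13.55
tool_pos: [477.1, 10.8, 320.2]
tcp_rot: [-2.809, 1.569, 3.129]
contact_force: [-2.6, 1.1, 10.4]
grip_width: 21.8
```

Run:
```python
from h import *
tip(None,-0.135)
```

```text
tip [475.3   11.25  76.45] tilt [-0.0019  0.    ]
{'t': 13.55, 'p': [477.1, 10.8, 320.2], 'jaw': 1.2256, 'q6': -1.364, 'w': 21.79, 'F': [-2.57, 1.07, 10.35], 'M': [0.221, 0.512, 0.022], 'turn': -12.04}
```

Emit:
arm_command(moves=[[0.06,0,-0.01,3,0],[0.1,-0.01,-0.02,6,0],[0.1,-0.02,-0.02,9,0],[0.1,-0.03,-0.02,12,0],[0.1,-0.04,-0.02,15,0],[0.1,-0.04,-0.02,15,0]])

```text
time: 14.15
tool_pos: [476.7, 10.5, 319.9]
tcp_rot: [-2.631, 1.569, 3.044]
contact_force: [-3.9, 0.1, 9.2]
grip_width: 22.0
```

Run:
```python
from h import *
tip(None,-0.135)
s=cam('scene'); cv2.imwrite('pics/s9.png',cv2.resize(s['f'][140:215,290:390],(800,600),interpolation=cv2.INTER_CUBIC))
```

```text
tip [475.18  11.38  76.09] tilt [-0.0015  0.0001]
{'t': 14.15, 'p': [476.7, 10.5, 319.9], 'jaw': 0.9624, 'q6': -1.101, 'w': 22.01, 'F': [-3.93, 0.1, 9.22], 'M': [0.22, 0.589, 0.042], 'turn': -27.12}
```

View pics/s9.png

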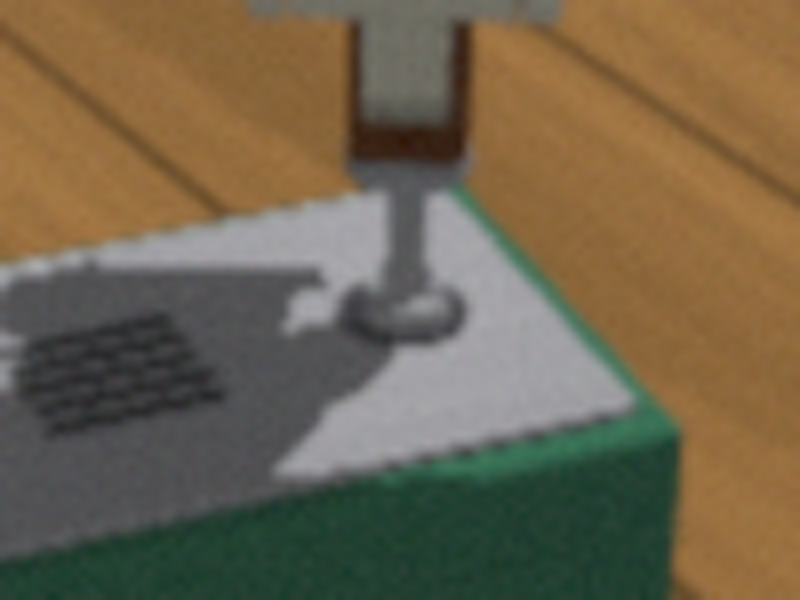

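Emit:
arm_command(moves=[[0.03,-0.04,-0.06,0,0],[0.05,-0.06,-0.07,4,0],[0.05,-0.06,-0.08,8,0],[0.05,-0.07,-0.08,12,0],[0.05,-0.08,-0.08,16,0],[0.05,-0.09,-0.08,20,0],[0.05,-0.09,-0.08,20,0]])

```text
time: 14.9
tool_pos: [475.7, 10.4, 320.2]
tcp_rot: [2.009, 1.57, 1.05]
contact_force: [-2.1, 2.1, 10.7]
grip_width: 21.5
```

Run:
```python
from h import *
tip(None,-0.135)
```

```text
tip [474.96  11.56  76.39] tilt [0.0001 0.0003]
{'t': 14.9, 'p': [475.7, 10.4, 320.2], 'jaw': 0.6125, 'q6': -0.752, 'w': 21.51, 'F': [-2.14, 2.14, 10.72], 'M': [0.282, 0.297, -0.002], 'turn': -47.17}
```

Emit:
arm_command(moves=[[0.02,-0.02,-0.04,4,0],[0.04,-0.03,-0.06,8,0],[0.04,-0.04,-0.06,12,0],[0.04,-0.05,-0.06,16,0],[0.04,-0.06,-0.06,20,0],[0.04,-0.06,-0.06,20,0]])

```text
time: 15.5
tool_pos: [475.3, 10.5, 320.6]
tcp_rot: [1.295, 1.568, -0.014]
contact_force: [-0.6, -0.6, 9.8]
grip_width: 22.1
```

Run:
```python
from h import *
tip(None,-0.135)
```

```text
tip [475.52  11.81  76.84] tilt [ 0.0025 -0.    ]
{'t': 15.5, 'p': [475.3, 10.5, 320.6], 'jaw': 0.2615, 'q6': -0.401, 'w': 22.06, 'F': [-0.62, -0.64, 9.76], 'M': [0.049, 0.152, 0.037], 'turn': -67.28}
```

Emit:
arm_command(moves=[[0.06,-0.01,0,3,0],[0.12,-0.02,0,6,0],[0.12,-0.02,0,9,0],[0.12,-0.02,0,9,0]])

```text
time: 15.9
tool_pos: [475.1, 10.4, 320.2]
tcp_rot: [1.416, 1.567, -0.052]
contact_force: [-1.7, -0.2, 9.2]
grip_width: 21.8
```

Run:
```python
from h import *
tip(None,-0.135)
```

```text
tip [475.84  11.79  76.37] tilt [ 0.0035 -0.0002]
{'t': 15.9, 'p': [475.1, 10.4, 320.2], 'jaw': 0.103, 'q6': -0.243, 'w': 21.78, 'F': [-1.73, -0.24, 9.24], 'M': [0.083, 0.486, 0.03], 'turn': -76.36}
```

Emit:
arm_command(moves=[[0.04,0,-0.02,2,0],[0.04,-0.01,-0.03,4,0],[0.04,-0.01,-0.03,4,0]])

```text
time: 16.2
tool_pos: [475.0, 10.6, 320.4]
tcp_rot: [1.377, 1.567, -0.161]
contact_force: [-3.0, 0.4, 9.1]
grip_width: 22.1
```

Emit:
arm_command(moves=[[0.04,0,0,2,0],[0.04,-0.01,0,4,0],[0.04,-0.01,0,4,0]])

```text
time: 16.5
tool_pos: [474.8, 10.6, 320.6]
tcp_rot: [1.405, 1.566, -0.204]
contact_force: [-2.1, 0.4, 9.4]
grip_width: 21.8
```

Run:
```python
from h import *
tip(None,-0.135)
```

```text
tip [475.85  11.83  76.75] tilt [ 0.0042 -0.0009]
{'t': 16.5, 'p': [474.8, 10.6, 320.6], 'jaw': -0.0382, 'q6': -0.101, 'w': 21.83, 'F': [-2.06, 0.41, 9.39], 'M': [-0.038, 0.589, 0.018], 'turn': -84.45}
```

Emit:
arm_command(moves=[[0.1,-0.03,0,0,0],[0.2,-0.05,0,2,0],[0.2,-0.06,0,4,0],[0.2,-0.06,0,4,0]])

```text
time: 16.9
tool_pos: [474.3, 10.6, 319.4]
tcp_rot: [1.493, 1.565, -0.186]
contact_force: [-2.2, 1.2, 9.9]
grip_width: 21.6
```

Run:
```python
from h import *
tip(None,-0.135)
```

```text
tip [475.84  11.78  75.58] tilt [ 0.0056 -0.0011]
{'t': 16.9, 'p': [474.3, 10.6, 319.4], 'jaw': -0.1089, 'q6': -0.03, 'w': 21.56, 'F': [-2.22, 1.2, 9.86], 'M': [0.115, 0.401, 0.009], 'turn': -88.51}
```

Emit:
arm_command(moves=[[0.05,0,0,2,0],[0.08,-0.01,0,4,0],[0.08,-0.01,0,4,0]])

```text
time: 17.2
tool_pos: [474.1, 10.7, 319.3]
tcp_rot: [1.557, 1.565, -0.194]
contact_force: [-3.0, -0.4, 11.1]
grip_width: 22.1
```

Run:
```python
from h import *
tip(None,-0.135)
```

```text
tip [475.88  11.77  75.47] tilt [ 0.0061 -0.0012]
{'t': 17.2, 'p': [474.1, 10.7, 319.3], 'jaw': -0.1796, 'q6': 0.041, 'w': 22.05, 'F': [-3.04, -0.4, 11.09], 'M': [0.115, 0.655, -0.007], 'turn': 87.44}
```

Emit:
arm_command(moves=[[0.04,0,0,2,0],[0.06,-0.01,0,4,0],[0.06,-0.01,0,4,0]])

```text
time: 17.5
tool_pos: [473.9, 10.7, 319.3]
tcp_rot: [1.621, 1.564, -0.2]
contact_force: [-3.8, 0.4, 10.5]
grip_width: 21.5
```

Run:
```python
from h import *
tip(None,-0.135)
```

```text
tip [475.89  11.77  75.54] tilt [ 0.0065 -0.0013]
{'t': 17.5, 'p': [473.9, 10.7, 319.3], 'jaw': -0.2503, 'q6': 0.111, 'w': 21.55, 'F': [-3.76, 0.39, 10.55], 'M': [-0.001, 0.718, 0.037], 'turn': 83.39}
```

Emit:
arm_command(moves=[[0.04,-0.06,0.01,0,0],[0.06,-0.1,0.02,2,0],[0.06,-0.1,0.02,3,0],[0.06,-0.1,0.02,3,0]])

```text
time: 17.9
tool_pos: [473.2, 10.8, 319.7]
tcp_rot: [1.698, 1.562, -0.176]
contact_force: [-1.5, -0.5, 10.4]
grip_width: 21.9
```

Run:
```python
from h import *
tip(None,-0.135)
```

```text
tip [475.76  11.74  75.87] tilt [ 0.0087 -0.0015]
{'t': 17.9, 'p': [473.2, 10.8, 319.7], 'jaw': -0.3031, 'q6': 0.164, 'w': 21.94, 'F': [-1.54, -0.48, 10.39], 'M': [0.135, 0.278, 0.04], 'turn': 80.37}
```

Emit:
arm_command(moves=[[0.06,-0.02,0,1.5,0],[0.09,-0.03,0,3,0],[0.09,-0.03,0,3,0]])

```text
time: 18.2
tool_pos: [473.0, 10.9, 319.5]
tcp_rot: [1.747, 1.561, -0.18]
contact_force: [-3.5, 0.2, 11.3]
grip_width: 22.2
```

Run:
```python
from h import *
tip(None,-0.135)
```

```text
tip [475.86  11.77  75.73] tilt [ 0.0097 -0.0018]
{'t': 18.2, 'p': [473.0, 10.9, 319.5], 'jaw': -0.3561, 'q6': 0.217, 'w': 22.18, 'F': [-3.51, 0.24, 11.26], 'M': [0.024, 0.533, -0.038], 'turn': 77.33}
```

Emit:
arm_command(moves=[[0.04,-0.02,0,1.5,0],[0.06,-0.03,0,3,0],[0.06,-0.03,0,3,0]])

```text
time: 18.5
tool_pos: [472.7, 11.0, 319.6]
tcp_rot: [1.792, 1.56, -0.188]
contact_force: [-2.2, -0.9, 10.6]
grip_width: 21.8
```

Run:
```python
from h import *
tip(None,-0.135)
s=cam('scene'); cv2.imwrite('pics/s10.png',cv2.resize(s['f'][140:215,290:390],(800,600),interpolation=cv2.INTER_CUBIC))
tip()
```

```text
tip [475.87  11.78  75.84] tilt [ 0.0106 -0.002 ]
{'t': 18.5, 'p': [472.7, 11.0, 319.6], 'jaw': -0.4091, 'q6': 0.27, 'w': 21.8, 'F': [-2.2, -0.95, 10.58], 'M': [0.02, 0.598, 0.038], 'turn': 74.3}
tip [475.85  11.76  75.82] tilt [ 0.0105 -0.002 ]
{'t': 18.55, 'p': [472.7, 11.0, 319.6], 'jaw': -0.4085, 'q6': 0.27, 'w': 21.88, 'F': [-2.53, 0.11, 10.34], 'M': [0.085, 0.61, 0.042]}
```

View pics/s10.png

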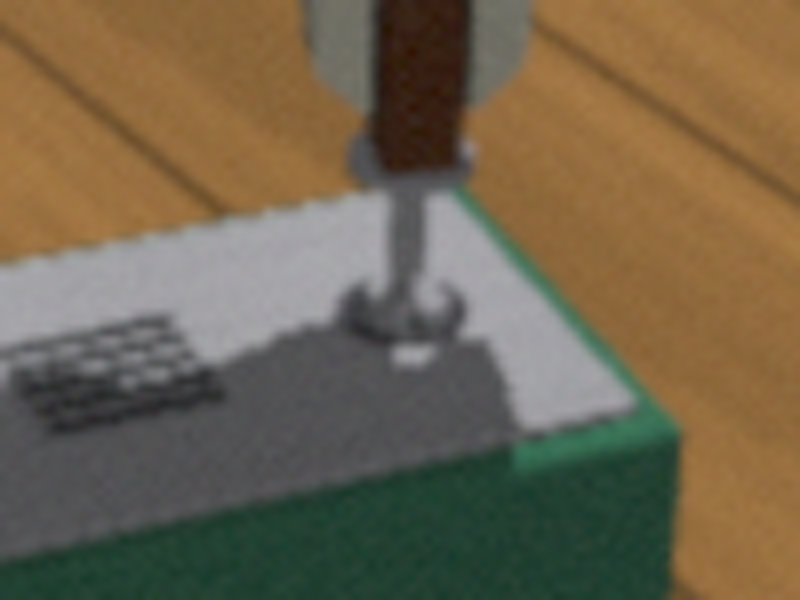

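Emit:
arm_command(moves=[[0.04,-0.03,0,1,0],[0.06,-0.05,0,2,0],[0.06,-0.05,0,2,0]])

```text
time: 18.85
tool_pos: [472.4, 11.1, 319.8]
tcp_rot: [1.813, 1.559, -0.202]
contact_force: [-2.6, -0.2, 11.1]
grip_width: 21.8
```

Run:
```python
from h import *
tip(None,-0.135)
```

```text
tip [475.83  11.79  76.01] tilt [ 0.0118 -0.0024]
{'t': 18.85, 'p': [472.4, 11.1, 319.8], 'jaw': -0.4438, 'q6': 0.306, 'w': 21.79, 'F': [-2.57, -0.22, 11.05], 'M': [-0.091, 0.505, 0.069], 'turn': 72.31}
```

Emit:
arm_command(moves=[[0.05,-0.01,0,1,0],[0.08,-0.02,0,2,0],[0.08,-0.02,0,2,0]])

```text
time: 19.15
tool_pos: [472.2, 11.2, 319.7]
tcp_rot: [1.84, 1.558, -0.21]
contact_force: [-2.0, -0.7, 10.0]
grip_width: 21.9
```

Run:
```python
from h import *
tip(None,-0.135)
bot.capture('scene'); tip()
```

```text
tip [475.88  11.78  75.9 ] tilt [ 0.0125 -0.0027]
{'t': 19.15, 'p': [472.2, 11.2, 319.7], 'jaw': -0.479, 'q6': 0.341, 'w': 21.87, 'F': [-1.99, -0.74, 9.97], 'M': [-0.025, 0.62, 0.031], 'turn': 70.29}
tip [475.87  11.77  75.9 ] tilt [ 0.0125 -0.0027]
{'t': 19.2, 'p': [472.2, 11.2, 319.7], 'jaw': -0.4786, 'q6': 0.341, 'w': 21.8, 'F': [-3.44, 0.28, 10.26], 'M': [-0.035, 0.633, -0.036]}
```

Emit:
arm_command(moves=[[0.05,-0.01,0,1,0],[0.08,-0.02,0,2,0],[0.08,-0.02,0,2,0]])

```text
time: 19.5
tool_pos: [472.0, 11.3, 319.6]
tcp_rot: [1.868, 1.557, -0.217]
contact_force: [-3.4, -1.0, 10.6]
grip_width: 21.9
```

Run:
```python
from h import *
tip(None,-0.135)
bot.capture('scene'); tip()
```

```text
tip [475.87  11.78  75.81] tilt [ 0.0131 -0.0029]
{'t': 19.5, 'p': [472.0, 11.3, 319.6], 'jaw': -0.5139, 'q6': 0.376, 'w': 21.94, 'F': [-3.35, -0.96, 10.64], 'M': [0.028, 0.631, 0.044], 'turn': 68.29}
tip [475.88  11.8   75.8 ] tilt [ 0.0131 -0.0029]
{'t': 19.55, 'p': [472.0, 11.3, 319.6], 'jaw': -0.5135, 'q6': 0.376, 'w': 21.51, 'F': [-3.17, -0.01, 11.03], 'M': [-0.033, 0.617, 0.038]}
```

Emit:
arm_command(moves=[[0.06,-0.01,0,0.6,0],[0.06,-0.01,0,0.6,0]])

```text
time: 19.75
tool_pos: [471.9, 11.3, 319.7]
tcp_rot: [1.873, 1.557, -0.222]
contact_force: [-2.6, 0.4, 10.0]
grip_width: 22.0
```

```bash
cat >> h.py <<'E'
def mz(n=3):
    a=[]
    for _ in range(n):
        o=bot.get_obs(); a.append(np.r_[o['contact_force'],o['moment']]); bot.capture('top')
    print('mean F,M',np.mean(a,0).round(2)); tip(None,-0.135)
E
python3 -c "
from h import *
mz()"
```

```text
mean F,M [-2.81  0.74 10.04  0.03  0.61  0.04]
tip [475.93  11.79  75.9 ] tilt [ 0.0138 -0.0031]
{'t': 19.9, 'p': [471.9, 11.3, 319.7], 'jaw': -0.5238, 'q6': 0.386, 'w': 21.67, 'F': [-2.26, 0.02, 10.72], 'M': [0.026, 0.657, 0.012], 'turn': 67.72}
```

Emit:
arm_command(moves=[[0.05,-0.01,0,0.8,0],[0.05,-0.01,0,0.8,0]])

```text
time: 20.1
tool_pos: [471.7, 11.4, 319.8]
tcp_rot: [1.883, 1.556, -0.225]
contact_force: [-2.5, 0.5, 10.2]
grip_width: 21.8
```

```bash
python3 -c "
from h import *
mz()"
```

```text
mean F,M [-3.11  0.2   9.79  0.05  0.59  0.02]
tip [475.94  11.8   76.02] tilt [ 0.0143 -0.0033]
{'t': 20.25, 'p': [471.7, 11.4, 319.8], 'jaw': -0.5376, 'q6': 0.4, 'w': 21.88, 'F': [-2.26, 0.76, 9.69], 'M': [0.081, 0.602, -0.002], 'turn': 66.93}
```

Emit:
arm_command(moves=[[0.08,-0.02,0,0.8,0],[0.08,-0.02,0,0.8,0]])

```text
time: 20.45
tool_pos: [471.5, 11.5, 319.7]
tcp_rot: [1.894, 1.555, -0.228]
contact_force: [-3.7, -1.4, 9.9]
grip_width: 21.8
```

```bash
python3 -c "
from h import *
mz()
c=cam('wrist'); cv2.imwrite('pics/w11.png',cv2.resize(c['f'][150:300,214:414],(800,600),interpolation=cv2.INTER_CUBIC))
s=cam('scene'); cv2.imwrite('pics/s11.png',cv2.resize(s['f'][140:215,290:390],(800,600),interpolation=cv2.INTER_CUBIC))
"
```

```text
mean F,M [-3.17 -0.69 10.38  0.03  0.63  0.07]
tip [475.91  11.86  75.89] tilt [ 0.0149 -0.0035]
{'t': 20.6, 'p': [471.5, 11.5, 319.7], 'jaw': -0.5513, 'q6': 0.414, 'w': 21.69, 'F': [-1.71, 0.44, 9.17], 'M': [-0.006, 0.679, 0.04], 'turn': 66.15}
```

View pics/w11.png

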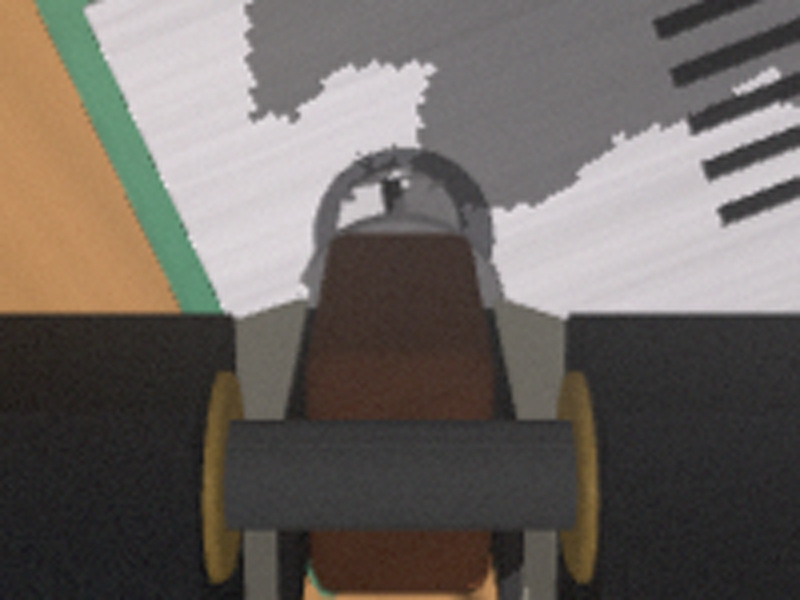

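View pics/s11.png

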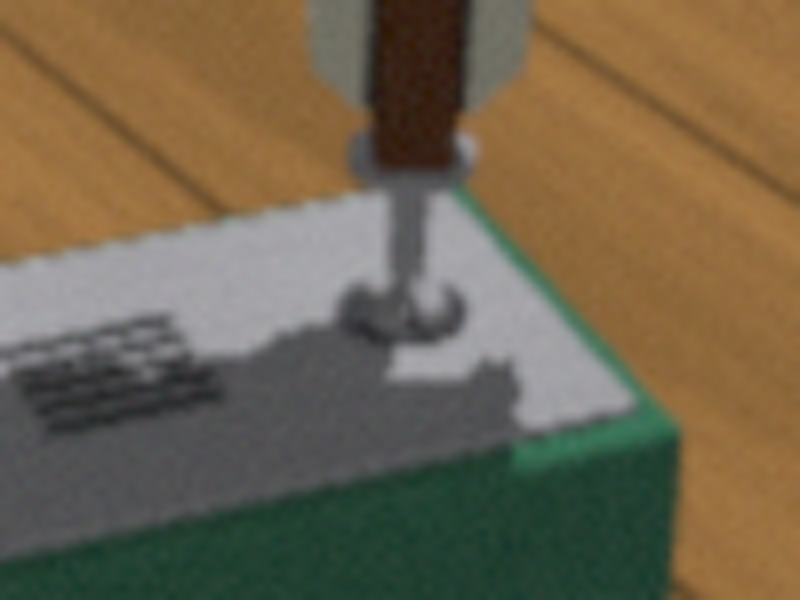

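Emit:
arm_command(moves=[[0.06,-0.02,0,0.8,0],[0.06,-0.02,0,0.8,0]])

```text
time: 20.9
tool_pos: [471.4, 11.6, 319.8]
tcp_rot: [1.9, 1.555, -0.237]
contact_force: [-3.2, -0.3, 10.1]
grip_width: 21.5
```

```bash
python3 -c "
from h import *
mz(4)
"
```

```text
mean F,M [-2.82 -0.01  9.73 -0.02  0.61  0.03]
tip [475.93  11.86  75.98] tilt [ 0.0156 -0.0037]
{'t': 21.1, 'p': [471.4, 11.6, 319.7], 'jaw': -0.5651, 'q6': 0.428, 'w': 21.68, 'F': [-3.84, -0.11, 9.9], 'M': [0.003, 0.631, 0.021], 'turn': 65.35}
```

Emit:
arm_command(moves=[[0.06,-0.02,0,0.6,0],[0.06,-0.02,0,1.2,0]])

```text
time: 21.3
tool_pos: [471.2, 11.7, 319.8]
tcp_rot: [1.914, 1.554, -0.243]
contact_force: [-2.9, -0.2, 9.8]
grip_width: 21.8
```

```bash
python3 -c "
from h import *
mz(4)
"
```

```text
mean F,M [-2.58 -0.13  9.53 -0.02  0.61  0.08]
tip [475.91  11.88  75.99] tilt [ 0.0162 -0.004 ]
{'t': 21.5, 'p': [471.2, 11.7, 319.7], 'jaw': -0.5858, 'q6': 0.449, 'w': 21.63, 'F': [-3.78, 1.18, 10.21], 'M': [0.036, 0.608, 0.027], 'turn': 64.17}
```

Emit:
arm_command(moves=[[-0.1,0,0,0,0],[-0.2,0,0,0,0],[-0.3,0,0,0,0],[-0.3,0,0,0,0]])

```text
time: 21.9
tool_pos: [471.1, 11.7, 323.2]
tcp_rot: [1.908, 1.554, -0.248]
contact_force: [-2.2, 0.5, 8.5]
grip_width: 21.8
```

```bash
python3 -c "
from h import *
mz(4)
s=cam('scene'); cv2.imwrite('pics/s12.png',cv2.resize(s['f'][140:215,290:390],(800,600),interpolation=cv2.INTER_CUBIC))
"
```

```text
mean F,M [-2.13  0.15  8.02  0.02  0.52  0.06]
tip [475.87  11.84  79.41] tilt [ 0.0165 -0.0042]
{'t': 22.1, 'p': [471.1, 11.7, 323.2], 'jaw': -0.5856, 'q6': 0.449, 'w': 21.66, 'F': [-2.07, 0.72, 8.15], 'M': [0.04, 0.516, 0.078], 'turn': 64.18}
```

View pics/s12.png

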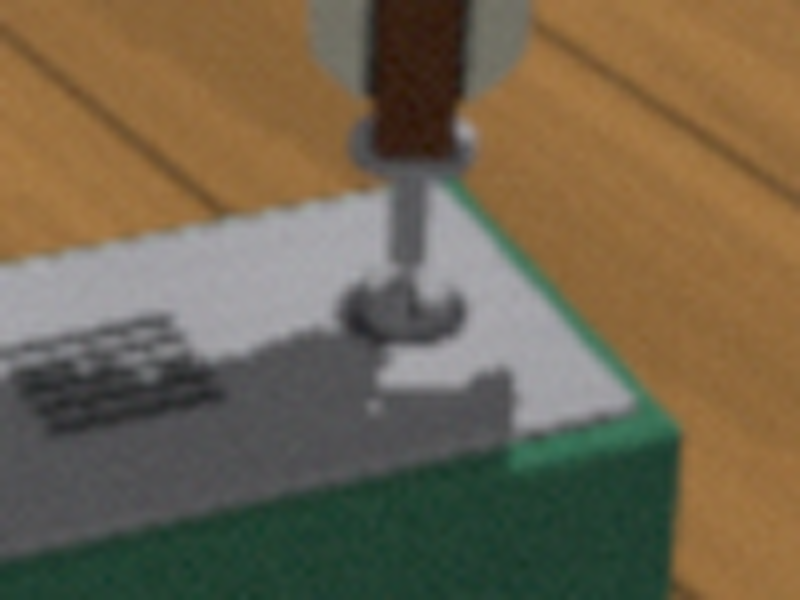

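Emit:
arm_command(moves=[[-0.05,0,0,0,0],[-0.1,0,0,0,0],[-0.15,0,0,0,0],[-0.2,0,0,0,0],[-0.2,0,0,0,0]])

```text
time: 22.65
tool_pos: [471.0, 11.7, 324.7]
tcp_rot: [1.901, 1.554, -0.255]
contact_force: [-0.7, 0.4, -2.9]
grip_width: 22.0
```

```bash
python3 -c "
from h import *
mz(4)
"
```

```text
mean F,M [ 0.16 -0.53 -3.5  -0.12 -0.11  0.05]
tip [475.65  11.84  81.06] tilt [ 0.0159 -0.0041]
{'t': 22.85, 'p': [471.0, 11.7, 324.8], 'jaw': -0.5857, 'q6': 0.449, 'w': 22.04, 'F': [0.72, -0.65, -4.44], 'M': [-0.123, -0.12, 0.038], 'turn': 64.18}
```

Emit:
arm_command(moves=[[0,0,0,-1.5,0],[0,0,0,-2.5,0],[-0.1,0,0,-2.5,0],[-0.2,0,0,-2.5,0]])

```text
time: 23.25
tool_pos: [471.0, 11.7, 327.0]
tcp_rot: [1.865, 1.554, -0.248]
contact_force: [-0.7, -0.5, -1.0]
grip_width: 21.9
```

```bash
python3 -c "
from h import *
mz(4)
"
```

```text
mean F,M [-0.54  0.08 -0.92 -0.   -0.03  0.01]
tip [475.61  11.93  83.18] tilt [ 0.0161 -0.0041]
{'t': 23.45, 'p': [471.0, 11.7, 326.9], 'jaw': -0.542, 'q6': 0.406, 'w': 21.9, 'F': [0.38, 0.24, -1.21], 'M': [0.013, -0.05, -0.014], 'turn': 66.68}
```

Emit:
arm_command(moves=[[-0.2,0,0,0,0],[-0.5,0,0,0,0],[-1,0,0,0,0],[-2,0,0,0,0],[-3.5,0,1,0,0],[-4,0,3,0,0],[-4,0,5,0,0],[-4,0,6,0,0],[-4,0,6,0,0],[-4,0,6,0,0]])

```text
time: 24.45
tool_pos: [439.6, -39.4, 366.9]
tcp_rot: [1.884, 1.554, -0.23]
contact_force: [0.8, -0.5, -0.5]
grip_width: 21.8
```

```bash
python3 -c "
from h import *
import pickle
tip()
c=cam('wrist'); u=proj(c,[[475,11,82]])[0];x,y=int(u[0])-50,max(0,int(u[1])-37);print(x,y)
cv2.imwrite('pics/w13.png',cv2.resize(c['f'][y:y+75,x:x+100],(800,600),interpolation=cv2.INTER_CUBIC))
s=cam('scene'); cv2.imwrite('pics/s13.png',cv2.resize(s['f'][140:215,290:390],(800,600),interpolation=cv2.INTER_CUBIC))
pickle.dump((c,x,y),open('13.pkl','wb'))
"
```

```text
tip [444.38 -39.12 123.17] tilt [ 0.0167 -0.0039]
{'t': 24.45, 'p': [439.6, -39.4, 366.9], 'jaw': -0.5428, 'q6': 0.279, 'w': 21.79, 'F': [0.81, -0.49, -0.49], 'M': [-0.029, -0.096, 0.04]}
263 90
```

View pics/w13.png

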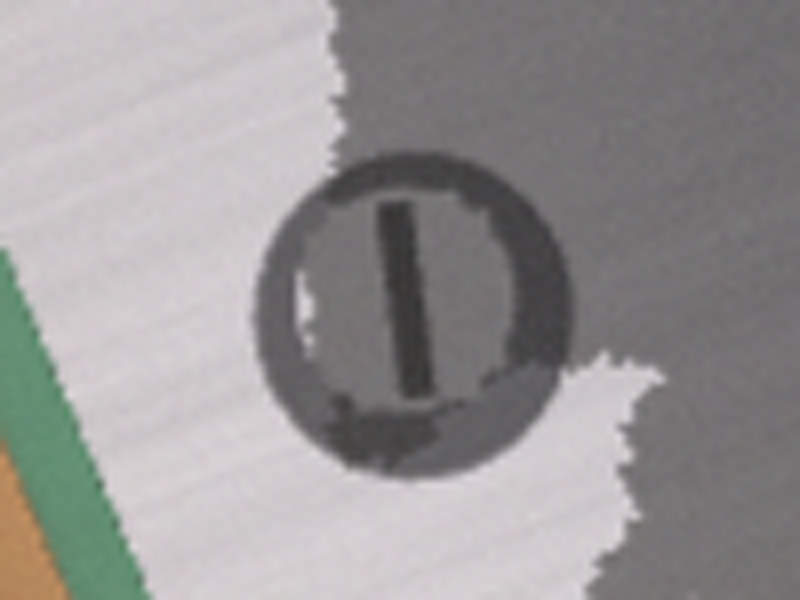

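View pics/s13.png

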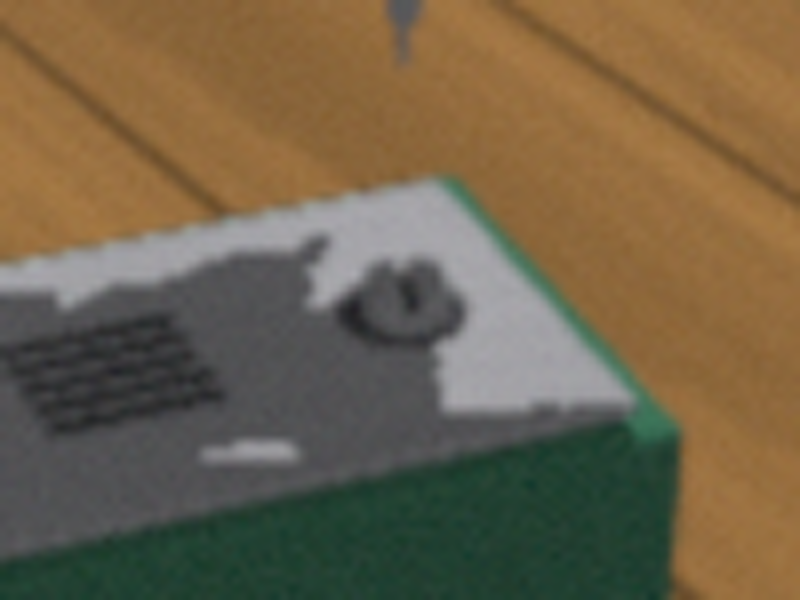

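```bash
python3 -c "
from h import *
tip((508.2,283.4,130),0.6875-np.pi/2)
"
```

```text
tip [444.38 -38.82 122.92] tilt [ 0.0162 -0.0038]
{'t': 24.55, 'p': [439.7, -39.1, 366.7], 'jaw': -0.5417, 'q6': 0.279, 'w': 21.99, 'F': [0.13, -0.25, -1.18], 'M': [0.015, -0.04, -0.034], 'shift': [-0.728, -11.133, -30.903], 'turn': -70.43}
```

Emit:
arm_command(moves=[[-0.4,-0.6,-1.5,-4,0],[-0.7,-1.9,-5,-12,0],[-0.7,-3.1,-8.5,-20,0],[-0.7,-4.4,-12,-28,0],[-0.7,-5.7,-15.5,-36,0],[-0.7,-6.9,-19,-44,0],[-0.7,-8.2,-22.5,-52,0],[-0.7,-9.4,-26,-60,0],[-0.7,-10.6,-29.5,-68,0],[-0.7,-11.1,-30.9,-70.4,0]])

```text
time: 25.55
tool_pos: [503.7, 286.5, 372.9]
tcp_rot: [0.695, 1.554, -0.181]
contact_force: [-0.3, -0.3, -1.5]
grip_width: 21.8
```

Emit:
arm_command(moves=[[0,0,0,0,0],[0,0,0,0,0]])

```text
time: 25.75
tool_pos: [503.4, 286.6, 372.3]
tcp_rot: [0.627, 1.555, -0.25]
contact_force: [-0.2, 0.1, -1.4]
grip_width: 21.7
```

```bash
python3 -c "
from h import *
import pickle
tip((508.2,283.4,130),0.6875-np.pi/2)
c=cam('wrist'); u=proj(c,[[508,284,55]])[0];x,y=int(u[0])-100,max(0,int(u[1])-75);print(x,y)
cv2.imwrite('pics/w14.png',cv2.resize(c['f'][y:y+150,x:x+200],(800,600),interpolation=cv2.INTER_CUBIC))
pickle.dump((c,x,y),open('14.pkl','wb'))
s=cam('scene');save(s,'s14.png')
tip((508.2,283.4,130),0.6875-np.pi/2)
o=bot.get_obs();p=rot(o['tcp_rot'])@OFF+o['tool_pos'];print(proj(s,[p,[508.2,283.4,55]])*1.25)
"
```

```text
tip [506.13 286.71 128.55] tilt [ 0.0149 -0.0038]
{'t': 25.75, 'p': [503.4, 286.6, 372.3], 'jaw': 0.6935, 'q6': -0.303, 'w': 21.75, 'F': [-0.15, 0.06, -1.41], 'M': [0.018, -0.137, 0.017], 'shift': [-0.14, -0.051, 0.389], 'turn': 0.34}
213 112
tip [506.46 285.7  129.01] tilt [ 0.0155 -0.0037]
{'t': 25.85, 'p': [503.6, 285.5, 372.8], 'jaw': 0.6921, 'q6': -0.303, 'w': 21.84, 'F': [0.11, 0.54, -0.49], 'M': [-0.003, -0.146, -0.042], 'shift': [-0.095, -0.012, 0.29], 'turn': 0.26}
[[522.63715105 288.08170637]
 [513.98604964 329.1161032 ]]
```

View pics/w14.png

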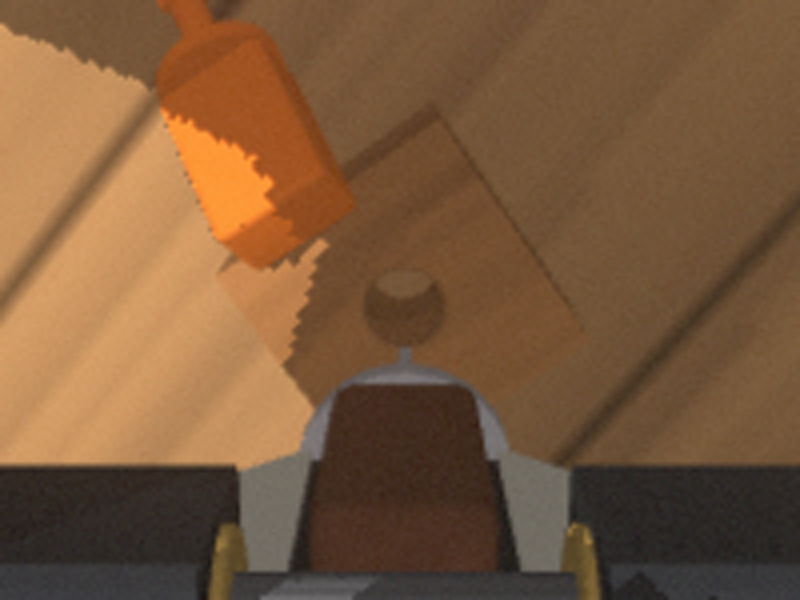

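View pics/s14.png

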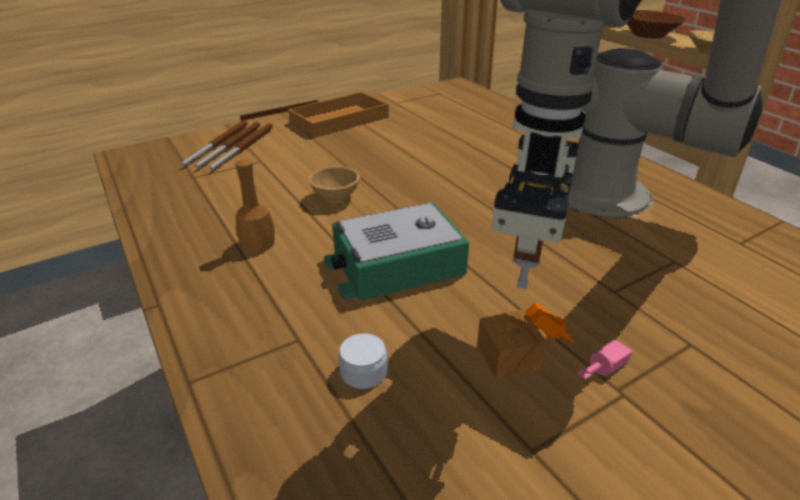

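```bash
python3 -c "
from h import *
import pickle
c,x,y=pickle.load(open('14.pkl','rb'))
q=lambda p:np.array([x,y])+(np.array(p)-1.5)/4
print(onz(c,[q((404.5,307))],55), onz(c,[q((364,307)),q((445,307))],55)[:,:2])
h=onz(c,[q((404.5,307))],55)[0]
tip((h[0],h[1],80),0.6875-np.pi/2)
tip((508.2,283.7,80),0.6875-np.pi/2)
"
```

```text
[[508.94684804 283.51358348  55.        ]] [[500.90697025 276.8488928 ]
 [516.99147387 290.1822608 ]]
tip [506.46 285.7  129.01] tilt [ 0.0155 -0.0037]
{'t': 25.85, 'p': [503.6, 285.5, 372.8], 'jaw': 0.6921, 'q6': -0.303, 'w': 21.84, 'F': [0.11, 0.54, -0.49], 'M': [-0.003, -0.146, -0.042], 'shift': [4.905, 0.005, 0.265], 'turn': 0.26}
tip [506.46 285.7  129.01] tilt [ 0.0155 -0.0037]
{'t': 25.85, 'p': [503.6, 285.5, 372.8], 'jaw': 0.6921, 'q6': -0.303, 'w': 21.84, 'F': [0.11, 0.54, -0.49], 'M': [-0.003, -0.146, -0.042], 'shift': [4.904, -0.041, 0.203], 'turn': 0.26}
```

Emit:
arm_command(moves=[[0,0,0.2,0.2,0],[1,-0.02,0.23,0.2,0],[2.5,-0.02,0.23,0.2,0],[4,-0.02,0.23,0.2,0],[5,-0.02,0.23,0.2,0],[5.8,-0.02,0.23,0.2,0],[6.2,-0.02,0.23,0.2,0],[6.2,-0.02,0.23,0.2,0],[6.2,-0.02,0.23,0.2,0]])

```text
time: 26.75
tool_pos: [506.0, 283.5, 311.3]
tcp_rot: [0.68, 1.554, -0.202]
contact_force: [-0.1, 0.4, -0.9]
grip_width: 22.0
```

```bash
python3 -c "
from h import *
tip((508.4,283.6,40),0.6875-np.pi/2)
s=cam('scene'); cv2.imwrite('pics/s15.png',cv2.resize(s['f'][200:320,350:510],(800,600),interpolation=cv2.INTER_CUBIC))
tip((508.4,283.6,40),0.6875-np.pi/2)
"
```

```text
tip [509.06 283.73  67.47] tilt [ 0.0162 -0.0033]
{'t': 26.75, 'p': [506.0, 283.5, 311.3], 'jaw': 0.6886, 'q6': -0.303, 'w': 21.99, 'F': [-0.14, 0.42, -0.93], 'M': [0.026, -0.089, -0.012], 'shift': [2.746, -0.088, -0.068], 'turn': 0.06}
tip [509.15 283.77  67.62] tilt [ 0.0165 -0.0033]
{'t': 26.8, 'p': [506.0, 283.5, 311.4], 'jaw': 0.6886, 'q6': -0.303, 'w': 21.94, 'F': [1.19, -0.6, -1.85], 'M': [0.019, -0.105, 0.009], 'shift': [2.76, -0.098, -0.071], 'turn': 0.06}
```

View pics/s15.png

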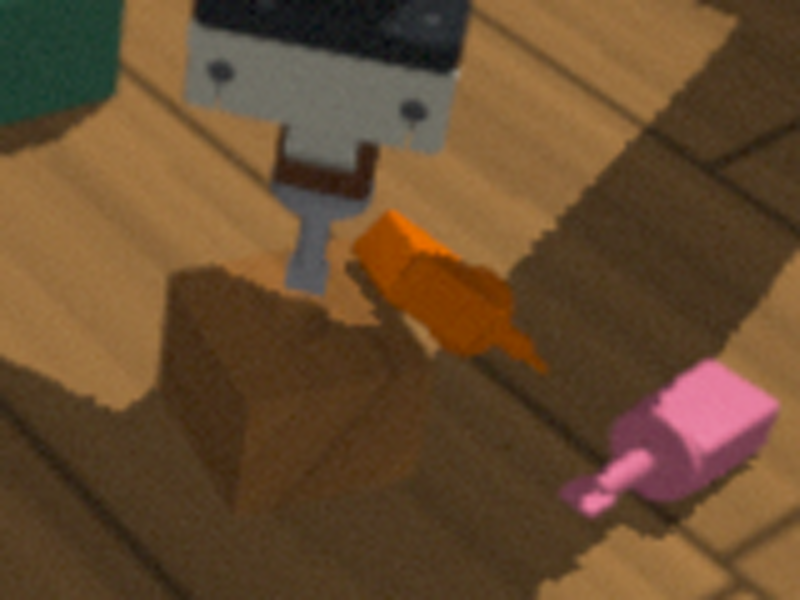

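Emit:
arm_command(moves=[[0.3,-0.06,-0.05,0,0],[0.6,-0.08,-0.06,0,0],[1,-0.09,-0.06,0,0],[1.4,-0.09,-0.06,0,0],[1.8,-0.09,-0.07,0,0],[2.2,-0.09,-0.07,0,0],[2.7,-0.1,-0.07,0,0],[2.7,-0.1,-0.07,0,0]])

```text
time: 27.6
tool_pos: [505.0, 283.2, 283.5]
tcp_rot: [0.629, 1.555, -0.254]
contact_force: [-0.4, 0.1, -2.0]
grip_width: 22.0
```

```bash
python3 -c "
from h import *
tip((508.4,283.6,15),0.6875-np.pi/2)
"
```

```text
tip [507.81 283.34  39.66] tilt [ 0.015  -0.0039]
{'t': 27.6, 'p': [505.0, 283.2, 283.5], 'jaw': 0.6886, 'q6': -0.302, 'w': 21.98, 'F': [-0.43, 0.15, -2.0], 'M': [-0.067, -0.187, -0.07], 'shift': [2.467, 0.039, -0.013], 'turn': 0.06}
```

Emit:
arm_command(moves=[[0.5,0.02,-0.01,0,0],[1,0.02,-0.02,0,0],[1.5,0.02,-0.02,0,0],[2,0.02,-0.02,0,0],[2.4,0.02,-0.02,0,0],[2.6,0.02,-0.02,0,0],[2.6,0.02,-0.02,0,0]])

```text
time: 28.3
tool_pos: [505.4, 283.3, 257.1]
tcp_rot: [0.609, 1.556, -0.273]
contact_force: [0.3, 0.7, -1.8]
grip_width: 21.9
```

```bash
python3 -c "
from h import *
tip((508.4,283.6,10),0.6875-np.pi/2)
"
```

```text
tip [508.08 283.43  13.34] tilt [ 0.0145 -0.0041]
{'t': 28.3, 'p': [505.4, 283.3, 257.1], 'jaw': 0.6886, 'q6': -0.301, 'w': 21.88, 'F': [0.28, 0.7, -1.82], 'M': [-0.027, -0.154, -0.002], 'shift': [0.334, 0.033, 0.003], 'turn': 0.06}
```

Emit:
arm_command(moves=[[0.1,0,0,0,0],[0.2,0.01,0,0,0],[0.25,0.01,0,0,0],[0.3,0.01,0,0,0],[0.3,0.01,0,0,0]])

```text
time: 28.8
tool_pos: [505.6, 283.4, 254.1]
tcp_rot: [0.609, 1.556, -0.273]
contact_force: [0.1, -0.7, -1.1]
grip_width: 21.8
```

```bash
python3 -c "
from h import *
tip()
s=cam('scene'); cv2.imwrite('pics/s16.png',cv2.resize(s['f'][200:320,350:510],(800,600),interpolation=cv2.INTER_CUBIC))
tip()
"
```

```text
tip [508.21 283.49  10.34] tilt [ 0.0146 -0.0041]
{'t': 28.8, 'p': [505.6, 283.4, 254.1], 'jaw': 0.6886, 'q6': -0.301, 'w': 21.75, 'F': [0.06, -0.66, -1.11], 'M': [0.049, -0.157, -0.022]}
tip [508.22 283.51  10.37] tilt [ 0.0146 -0.004 ]
{'t': 28.85, 'p': [505.5, 283.4, 254.2], 'jaw': 0.6886, 'q6': -0.301, 'w': 21.63, 'F': [-0.15, 0.46, -0.99], 'M': [0.002, -0.146, -0.061]}
```

View pics/s16.png

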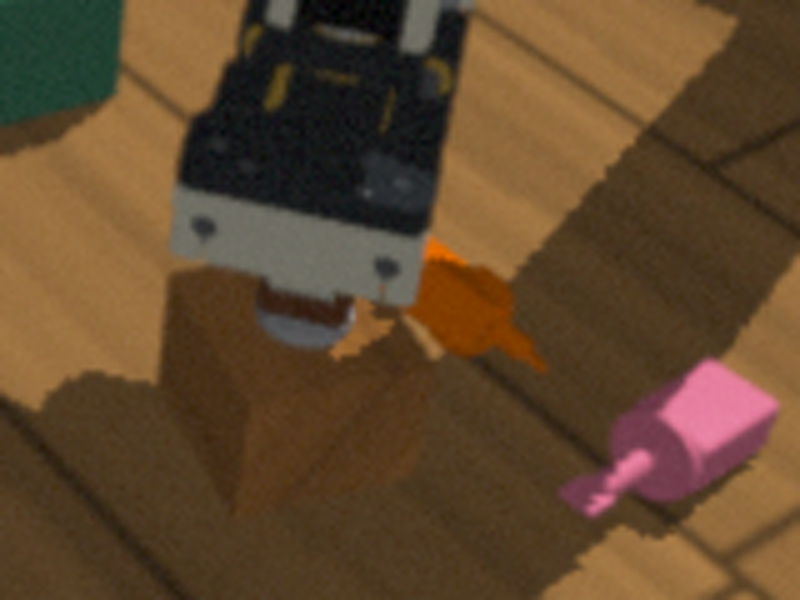

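Emit:
arm_command(moves=[[0.05,0,0,0,0],[0.1,0,0,0,0],[0.1,0,0,0,0]])

```text
time: 29.15
tool_pos: [505.5, 283.4, 253.9]
tcp_rot: [0.629, 1.555, -0.253]
contact_force: [-0.1, -0.8, 4.7]
grip_width: 21.5
```

```bash
python3 -c "
from h import *
tip()
"
```

```text
tip [508.3  283.56  10.11] tilt [ 0.015  -0.0039]
{'t': 29.15, 'p': [505.5, 283.4, 253.9], 'jaw': 0.6886, 'q6': -0.301, 'w': 21.46, 'F': [-0.15, -0.79, 4.71], 'M': [-0.135, 0.318, 0.057]}
```

Emit:
arm_command(moves=[[0,0,0,0,0.27],[0,0,0,0,0.3],[0,0,0,0,0.34],[0,0,0,0,0.36],[0,0,0,0,0.36],[0,0,0,0,0.36]])

```text
time: 29.75
tool_pos: [505.6, 283.4, 253.8]
tcp_rot: [0.629, 1.555, -0.253]
contact_force: [0.1, 0.5, 0.1]
grip_width: 32.9
```

```bash
python3 -c "
from h import *
tip()
c=cam('wrist'); save(c,'w17.png')
s=cam('scene'); cv2.imwrite('pics/s17.png',cv2.resize(s['f'][200:320,350:510],(800,600),interpolation=cv2.INTER_CUBIC))
"
```

```text
tip [508.34 283.54  10.05] tilt [ 0.0151 -0.0039]
{'t': 29.75, 'p': [505.6, 283.4, 253.8], 'jaw': 0.6886, 'q6': -0.301, 'w': 32.9, 'F': [0.08, 0.46, 0.15], 'M': [0.05, -0.17, -0.006]}
```

View pics/w17.png

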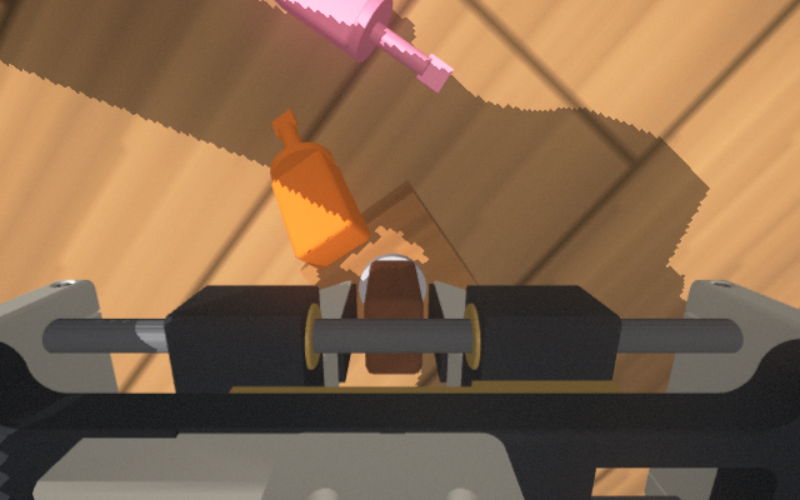

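View pics/s17.png

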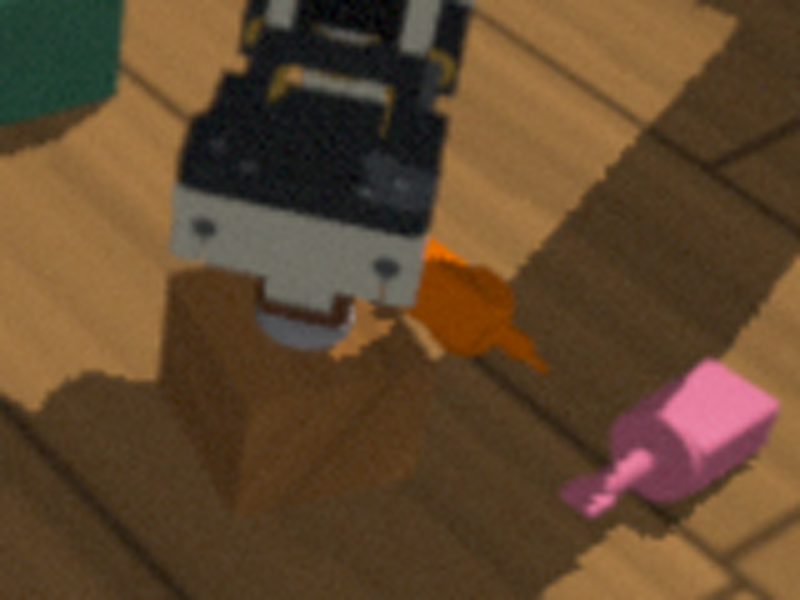

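Emit:
arm_command(moves=[[-0.5,0,0,0,0.36],[-1,0,0,0,0.36],[-2,0,0,0,0.36],[-3.5,0,0,0,0.36],[-5,0,0,0,0.36],[-7,0,0,0,0.36],[-9,0,0,0,0.36],[-11,0,0,0,0.36],[-12,0,0,0,0.36],[-12,0,0,0,0.36]])

```text
time: 30.85
tool_pos: [503.9, 284.0, 375.8]
tcp_rot: [0.748, 1.552, -0.134]
contact_force: [-0.1, -0.3, -0.7]
grip_width: 33.0
```

```bash
python3 -c "
from h import *
tip()
c=cam('wrist'); save(c,'w18.png')
s=cam('scene'); save(s,'s18.png')
go((540,0,360),1.0)
"
```

```text
tip [507.48 284.45 132.05] tilt [ 0.0185 -0.0025]
{'t': 30.85, 'p': [503.9, 284.0, 375.8], 'jaw': 0.6887, 'q6': -0.303, 'w': 33.03, 'F': [-0.13, -0.32, -0.7], 'M': [0.03, -0.071, -0.083]}
{'t': 30.95, 'p': [503.5, 283.8, 373.4], 'jaw': 0.6886, 'q6': -0.303, 'w': 33.47, 'F': [0.14, 0.18, -0.84], 'M': [0.022, -0.157, -0.017], 'shift': [1.515, -15.231, 24.212], 'turn': -17.84}
```

View pics/w18.png

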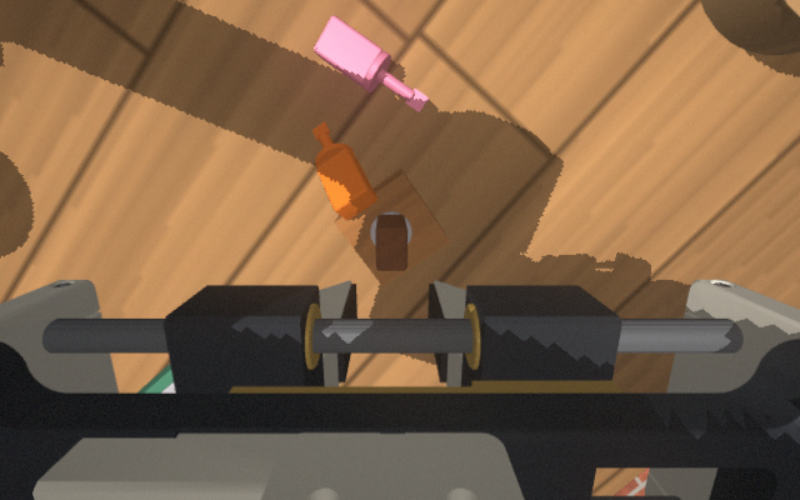

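View pics/s18.png

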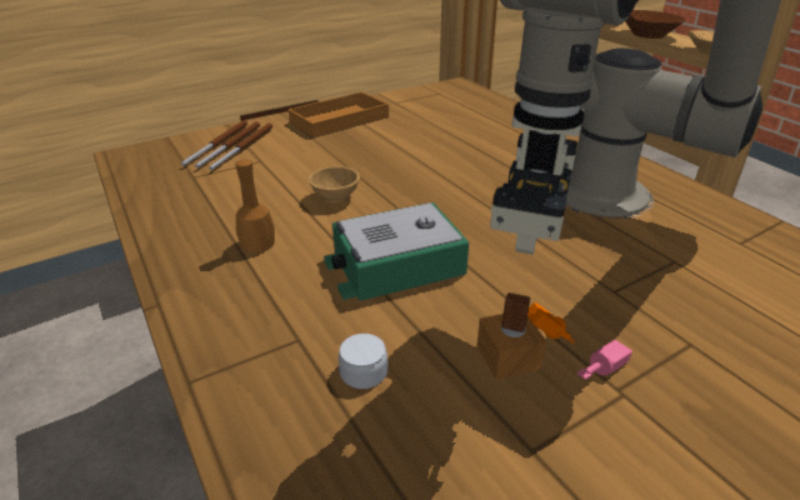

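```bash
python3 -c "
from h import *
import pickle
c,x,y=pickle.load(open('13.pkl','rb'))
e=onz(c,np.array([x,y])+(np.array([(396,205),(418,395)])-3.5)/8,86)[:,:2]
a=np.arctan2(*(e[1]-e[0])[::-1]);print(e,a,a-np.pi, 'turn',-(a+.17),-(a-np.pi+.17))
"
```

```text
[[479.41394229  20.44879709]
 [471.18364389   2.2077408 ]] -1.994644710288919 -5.136237363878712 turn 1.8246447102889192 4.9662373638787125
```

```bash
python3 -c "
from plant import bot
print(bot.close_job())"
```

```text
the job is handed in; nothing more can be done
None
```

I fastened the stud and stood the key back in its rack, and I handed the job in at about 31 s.

**Fastening:** I seated the blade in the slot, pressed the stud down with about 11 N and turned it clockwise in small steps. The twist mostly read 0.04 N m or less. It averaged 0.08 N m over the last readings, where I stopped, with sideways force on the stud of 4 N or less.

**Checks on the stud:**
- When I eased off, the stud was still pushing up with about 9 N roughly 3 mm below its released height, and contact was lost before 1 mm below. A stud left part-way round would have stayed 4 to 5.5 mm down.
- The wrist picture afterwards put the slot at about 1.82 rad, which fits the stop being at 1.85 or less.
- I felt no sharp hard stop. I concluded it was in the catch from the rise and the slot angle.

**Key:** The last pictures show it upright in the rack hole, resting on its collar, with the gripper open and clear.

**Disagreements and oddities:**
- The turn I logged for the key ended at about 1.99 rad. That is more than the stud's 1.82 rad plus the stated 0.1 play, so the angle estimates are off by a few hundredths of a radian.
- The gripper ended up tilted about 1° from the sideways load; I allowed for it when putting the key back.
- The orange and pink look-alikes fell over before my gripper got near them. They were down in the first pictures I took over the rack, with the fingertips still at about 210 mm. The orange one leans on the rack, and my moves did not shift it.

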